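# Pack the filled blood tubes into the transport caddy

## Robot

A 6-joint arm with a two-finger parallel gripper is mounted at the origin on the work surface. World frame = base frame: x ahead of the robot, y to its left, z up, the work surface at z = 0. Lengths are in m, angles in degrees, forces in N, time in s.
With the tool pointing down it reaches from about 0.375 to 0.9 m from the base axis. Payload 3.1 kg.
Tool frame: the origin (TCP) lies between the finger pads; the fingertips stand 22 mm ahead of it and the grasp point (between the pads) lies 3 mm ahead of it (bot.tip_extent is the distance from the TCP to the fingertips, in m); y points along the fingers, z is the direction in which the jaws open and shut, and the axes are right-handed (so a half turn about y gives the same grasp; the last joint's range is limited). The gripper opens to 87 mm and grips with 3 to 60 N. Pads are 19 mm wide; open, the fingers measure 117 mm over their backs; the gripper's body (75 mm by 190 mm) begins 51 mm behind the grasp point.
Start: joints at [53.944, 30.224, 82.088, -0, 67.689, -10.227], TCP at [0.272, 0.563, 0.245] pointing down, gripper open.
Joint ranges: [-176.69, 176.69], [-43.24, 126.21], [12.49, 139.97], [-82, 262], [0, 151.66], [-163.58, 163.58]. Speed limits (degrees/s): [159.86, 159.86, 180, 180, 180, 180].

## Interface

Orientations are given as a 3x3 rotation matrix whose columns are the frame's x, y, z axes.
In Python, from rig import bot, eyes, models gives the robot as it stands. The module is installed in compiled form; this text tells all that it offers.
- The arm moves only by the tool arm_command, never from a script. Its arguments are lists of equal length, an entry for each row: "translation": the shift along the tool's x, y, z each as a share of 0.08 m, from -1 to 1, a list of three; "rotation": the turn, a rotation vector about the tool's x, y, z each as a share of 60 degrees, from -1 to 1, a list of three; "grip": the closure, from -1 (fully open) to 1 (shut), so that 0 is half open. In form: {"translation": [[x, y, z], ...], "rotation": [[rx, ry, rz], ...], "grip": [grip, ...]}. A call has 1 to 5 rows; each row is the pose to reach, as a shift and turn from the pose commanded when the call began, along the tool's axes at that moment; what a row does not reach only later rows make up. A row lasts 1/10 s, in which the tool goes at most 50 mm and 8.59 degrees, less where a joint would pass 70% of its speed; a pose out of reach is approached as far as the arm can. A call with a number of a shift or a turn outside -1 to 1 is refused whole. A call with a gripper value outside its range is refused whole. The fingers move at their own pace and stop on an object; the grip force is fixed at half the most. Time passes only in rows, so rows that repeat a pose let the fingers close. It gives the time, the measured TCP pose, the force and the opening at its end, in the units of the state.
- bot.read_state(): the state, without advancing time (a new reading comes with each control period).
- eyes.capture(name): name is "scene" or "top"; returns a dict with "image" (400x640x3 uint8, blue, green, red), "mtx" (3x3 intrinsics, pixels), "dist_coeffs" ([k1, k2, p1, p2, k3] as OpenCV has them; the pictures are not rectified), "rvec" (rotation vector, rad) and "tvec" (3), from world to camera coordinates, as OpenCV has them. Camera axes: x right, y down, z forward; pixel columns grow to the right and rows downward; lengths in m; the calibration is good to about 2 mm. A picture is of the moment at which its call begins. There is no depth.
- bot.hand_in(): hands the job in, once; it reports no verdict.
Trained networks look in the newest picture that a camera, given by its name, has taken for a name from the list of things; names that differ only in an ending like _2 or _b are one class to them, and where a whole thing is asked for, a point or a joint stands for the part that bears it (a point fixed in the world has none). Each returns a list of dicts, best first, with "conf" (0 to 1); they miss things now and then, are a little off and sometimes report something else, mostly with a low value. They report only what shows in the picture. A call takes as long as a camera call. They do not tell look-alikes from the thing itself.
- models.recognise(camera, thing): "extent" ([left, top, right, bottom] as shares, 0 to 1, of the picture: columns of its width, rows of its height, round what is visible of it).
- models.spot_point(camera, thing): "point" ([column, row] as shares, 0 to 1, of the picture: columns of its width, rows of its height: a listed point, or the origin of a listed thing).
The state is a dict: "time_s": time; "joint_positions": joint angles; "qvel": joint speeds; "tau": joint torques, N m; "position": TCP position; "tcp_rot": TCP orientation; "force": force on the tool from outside, world axes, zero at the start; "moment": the same for the moment, N m; "opening": opening from 0.0 (shut) to 1.0 (fully open).
Only numpy, scipy, OpenCV 4.12 (cv2) and the standard library are available. Lean on these libraries where they do the work, as an engineer would, in place of code of your own. Each camera call takes 0.05 s, during which the arm holds its last target. There are 200 camera calls.

## Task

Pack the four filled (dark red) blood sample tubes into the grey caddy, each lying flat along and fully inside the well whose colour matches its cap; either end may point forward. Set them down rather than dropping them, and leave the two empty, whitish tubes where they lie on the bench.

Things in the scene. Friction and masses are not known exactly. Their poses are not given: they have to be found in the camera images.
- tube_purple_mid (a point): Filled tube: purple cap, dark red barrel with white label band. Loose, lying, 84 mm long, 22 g. Hexagonal cap (18 mm long, 22 mm across flats) at +x; round barrel 18 mm in diameter from x = -32 to +24 mm (grip here); pale foot, 22 mm hexagon, at -x. Point: centre, on the long axis, 11 mm above what it lies on; x along the tube to the cap, horizontal; y and z may be rolled about it.
- tube_red_mid (a point): Filled tube: red cap, dark red barrel with white label band. Loose, lying, 84 mm long, 22 g. Hexagonal cap (18 mm long, 22 mm across flats) at +x; round barrel 18 mm in diameter from x = -32 to +24 mm (grip here); pale foot, 22 mm hexagon, at -x. Point: centre, on the long axis, 11 mm above what it lies on; x along the tube to the cap, horizontal; y and z may be rolled about it.
- tube_blue_mid (a point): Filled tube: light blue cap, dark red barrel with white label band. Loose, lying, 84 mm long, 22 g. Hexagonal cap (18 mm long, 22 mm across flats) at +x; round barrel 18 mm in diameter from x = -32 to +24 mm (grip here); pale foot, 22 mm hexagon, at -x. Point: centre, on the long axis, 11 mm above what it lies on; x along the tube to the cap, horizontal; y and z may be rolled about it.
- tube_yellow_mid (a point): Filled tube: yellow cap, dark red barrel with white label band. Loose, lying, 84 mm long, 22 g. Hexagonal cap (18 mm long, 22 mm across flats) at +x; round barrel 18 mm in diameter from x = -32 to +24 mm (grip here); pale foot, 22 mm hexagon, at -x. Point: centre, on the long axis, 11 mm above what it lies on; x along the tube to the cap, horizontal; y and z may be rolled about it.
- well_purple: Purple well, fixed, one of four side by side (64 mm pitch, any order) in the low grey caddy: open tray 119 x 60 mm outside (x, y), 112 x 52 mm inside, floor 3 mm thick, rim 4 mm above the floor; the caddy's rim is no higher. Origin: centre of its underside, z up, x along the well as the tube shall lie. A tube lying in it has its centre 14 mm above the origin.
- well_red: Red well, fixed, one of four side by side (64 mm pitch, any order) in the low grey caddy: open tray 119 x 60 mm outside (x, y), 112 x 52 mm inside, floor 3 mm thick, rim 4 mm above the floor; the caddy's rim is no higher. Origin: centre of its underside, z up, x along the well as the tube shall lie. A tube lying in it has its centre 14 mm above the origin.
- well_blue: Light blue well, fixed, one of four side by side (64 mm pitch, any order) in the low grey caddy: open tray 119 x 60 mm outside (x, y), 112 x 52 mm inside, floor 3 mm thick, rim 4 mm above the floor; the caddy's rim is no higher. Origin: centre of its underside, z up, x along the well as the tube shall lie. A tube lying in it has its centre 14 mm above the origin.
- well_yellow: Yellow well, fixed, one of four side by side (64 mm pitch, any order) in the low grey caddy: open tray 119 x 60 mm outside (x, y), 112 x 52 mm inside, floor 3 mm thick, rim 4 mm above the floor; the caddy's rim is no higher. Origin: centre of its underside, z up, x along the well as the tube shall lie. A tube lying in it has its centre 14 mm above the origin.
- empty_purple_mid (a point): EMPTY look-alike tube with purple cap and a whitish barrel (no blood), the same shape and size as the filled tubes, lying loose on the bench; to be left where it is. This point is its centre on its long axis, x along the tube towards the cap.
- empty_red_mid (a point): EMPTY look-alike tube with red cap and a whitish barrel (no blood), the same shape and size as the filled tubes, lying loose on the bench; to be left where it is. This point is its centre on its long axis, x along the tube towards the cap.
Things that resemble listed ones, but are neither listed nor needed, are in the scene too. What is shaped like the part that bears tube_purple_mid but green is not meant.

How it is judged (in metres and radians):
At the end, for the whole second after the job is handed in: Each filled tube lies released and at rest in the well of its cap's colour: centre within 16 mm along and 17 mm across of the well's, flat on its floor (centre 10 to 16.5 mm above the well's origin), along the well within 0.4 rad; both empty tubes within 30 mm of where they started (x of tube_purple_mid in the frame of well_purple between -0.016 and 0.016 m and y of tube_purple_mid in the frame of well_purple between -0.017 and 0.017 m and z of tube_purple_mid in the frame of well_purple between 0.01 and 0.0165 m and angle between the x axis of tube_purple_mid and the x axis of well_purple, either way round below 0.4 rad and linear speed of each of tube_purple, tube_red, tube_blue, tube_yellow, empty_purple, empty_red below 0.02 m/s and contact force between the fingers and tube_purple below 0.05 N and x of tube_red_mid in the frame of well_red between -0.016 and 0.016 m and y of tube_red_mid in the frame of well_red between -0.017 and 0.017 m and z of tube_red_mid in the frame of well_red between 0.01 and 0.0165 m and angle between the x axis of tube_red_mid and the x axis of well_red, either way round below 0.4 rad and contact force between the fingers and tube_red below 0.05 N and x of tube_blue_mid in the frame of well_blue between -0.016 and 0.016 m and y of tube_blue_mid in the frame of well_blue between -0.017 and 0.017 m and z of tube_blue_mid in the frame of well_blue between 0.01 and 0.0165 m and angle between the x axis of tube_blue_mid and the x axis of well_blue, either way round below 0.4 rad and contact force between the fingers and tube_blue below 0.05 N and x of tube_yellow_mid in the frame of well_yellow between -0.016 and 0.016 m and y of tube_yellow_mid in the frame of well_yellow between -0.017 and 0.017 m and z of tube_yellow_mid in the frame of well_yellow between 0.01 and 0.0165 m and angle between the x axis of tube_yellow_mid and the x axis of well_yellow, either way round below 0.4 rad and contact force between the fingers and tube_yellow below 0.05 N and distance of each of empty_purple_mid, empty_red_mid from where it was at the start of the episode below 0.03 m); the robot touches nothing.
It fails at once if the empty purple-capped tube is moved more than 30 mm (distance of empty_purple_mid from where it was at the start of the episode above 0.03 m).
It fails at once if the empty red-capped tube is moved more than 30 mm (distance of empty_red_mid from where it was at the start of the episode above 0.03 m).
It fails at once if a filled tube is let go in the air (higher than 60 mm above the bench) ((height (world z) of tube_purple_mid above 0.06 m and contact force between the fingers and tube_purple below 0.01 N) or (height (world z) of tube_red_mid above 0.06 m and contact force between the fingers and tube_red below 0.01 N) or (height (world z) of tube_blue_mid above 0.06 m and contact force between the fingers and tube_blue below 0.01 N) or (height (world z) of tube_yellow_mid above 0.06 m and contact force between the fingers and tube_yellow below 0.01 N)).
It also fails if it takes over 104 s, if anything falls off the work surface, if the arm or the gripper's body presses on something with over 40 N, if the wrist force passes 120 N, or if a joint passes its speed limit or range.

## Working session

There is one attempt and no reset: what is moved stays moved. The work goes in short steps, Python scripts to look and compute and a tool call to move; the robot and the scene stay as the last step left them, time stands still between calls to the robot, and variables do not carry over. Pictures are saved under pics/ and viewed, about 12 in all and at most 16, crops included, and the job is handed in when it is done.

Besides the shell and the picture viewer there is one more tool, called after "Emit:" as name(argument=value, ...), one argument or row to a line, values as JSON. arm_command: Moves the arm, as the interface text tells. Shift numbers are shares of 0.08 m and turn numbers shares of 60 degrees, none past 1 either way. Its arguments: {"type":"object","properties":{"translation":{"type":"array"},"rotation":{"type":"array"},"grip":{"type":"array"}},"required":["translation","rotation","grip"]}

```bash
mkdir -p pics; cat > h.py <<'E'
import numpy as np, cv2
from rig import bot, eyes, models
def cap(name):
    return eyes.capture(name)
def world(c,px,z):
    p=cv2.undistortPoints(np.array([[px]],float),np.array(c['mtx']),np.array(c['dist_coeffs'])).ravel()
    R=cv2.Rodrigues(np.array(c['rvec'],float))[0]; t=np.array(c['tvec'],float).ravel()
    o=-R.T@t; d=R.T@np.array([p[0],p[1],1]); return o+d*(z-o[2])/d[2]
T=['tube_purple_mid','tube_red_mid','tube_blue_mid','tube_yellow_mid','empty_purple_mid','empty_red_mid']
W=['well_purple','well_red','well_blue','well_yellow']
E
python3 - <<'E'
from h import *
for n in ['top','scene']:
    c=cap(n); cv2.imwrite(f'pics/{n}0.png',c['image'])
    R=cv2.Rodrigues(np.array(c['rvec'],float))[0]; print(n,'cam',np.round(-R.T@np.ravel(c['tvec']),3))
    for th in T+W:
        for d in models.spot_point(n,th)[:3]:
            px=np.array(d['point'])*[640,400]; print(th,round(d['conf'],2),px.round(),world(c,px,.011 if th in T else .003).round(3))
s=bot.read_state(); print(s)
E
```

```text
top cam [0.352 0.033 0.863]
tube_purple_mid 0.8 [244. 295.] [0.247 0.225 0.011]
tube_purple_mid 0.61 [166. 192.] [0.481 0.425 0.011]
tube_red_mid 0.55 [267. 143.] [0.605 0.187 0.011]
tube_blue_mid 0.81 [217. 246.] [0.357 0.296 0.011]
tube_yellow_mid 0.67 [266. 217.] [0.425 0.184 0.011]
empty_purple_mid 0.51 [314. 130.] [0.64  0.075 0.011]
empty_red_mid 0.89 [321. 198.] [0.473 0.054 0.011]
well_purple 0.88 [427. 161.] [ 0.568 -0.199  0.003]
well_red 0.58 [401. 160.] [ 0.571 -0.137  0.003]
well_red 0.53 [428. 159.] [ 0.574 -0.202  0.003]
well_blue 0.64 [481. 167.] [ 0.557 -0.327  0.003]
well_yellow 0.97 [450. 166.] [ 0.558 -0.252  0.003]
scene cam [1.377 0.094 0.997]
tube_purple_mid 0.79 [482. 228.] [0.49  0.426 0.011]
tube_purple_mid 0.77 [402. 169.] [0.266 0.229 0.011]
tube_red_mid 0.61 [393. 263.] [0.611 0.191 0.011]
tube_red_mid 0.22 [214. 245.] [ 0.567 -0.261  0.011]
tube_blue_mid 0.46 [428. 196.] [0.374 0.295 0.011]
tube_yellow_mid 0.5 [390. 206.] [0.417 0.19  0.011]
empty_purple_mid 0.71 [341. 270.] [0.636 0.066 0.011]
empty_red_mid 0.48 [343. 218.] [0.465 0.063 0.011]
well_purp
[... 269 characters left out ...]
  8.20890572e+01,  8.71146123e-04,
        6.76895339e+01, -1.02270469e+01]), 'qvel': array([-0.09298289,  0.07352808, -0.02263831, -0.05745615, -0.05481707,
        0.0427359 ]), 'tau': array([-2.13258604e-04, -4.40029156e+01, -1.76986080e+01,  6.33837353e-02,
        5.05077664e-02, -2.68809674e-05]), 'position': array([0.2722552 , 0.56254517, 0.24454331]), 'tcp_rot': array([[ 9.00091857e-01, -3.05379436e-05,  4.35700182e-01],
       [-4.35700183e-01, -1.80463783e-05,  9.00091857e-01],
       [-1.96241441e-05, -9.99999999e-01, -2.95487857e-05]]), 'force': array([ 0.43245385, -0.33279603, -0.09032475]), 'moment': array([-0.0126429 ,  0.01493068,  0.0604094 ]), 'opening': 0.9979770802036964}
```

View pics/top0.png

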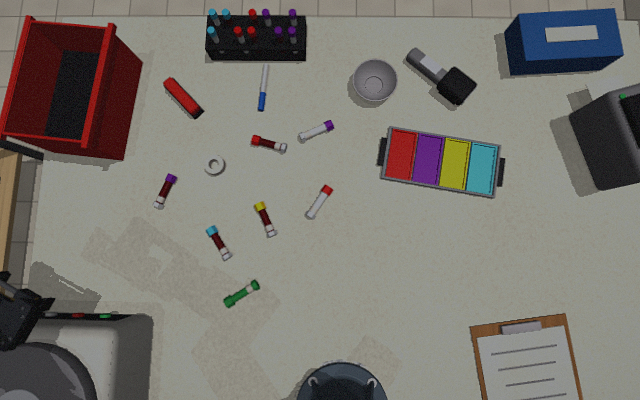

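View pics/scene0.png

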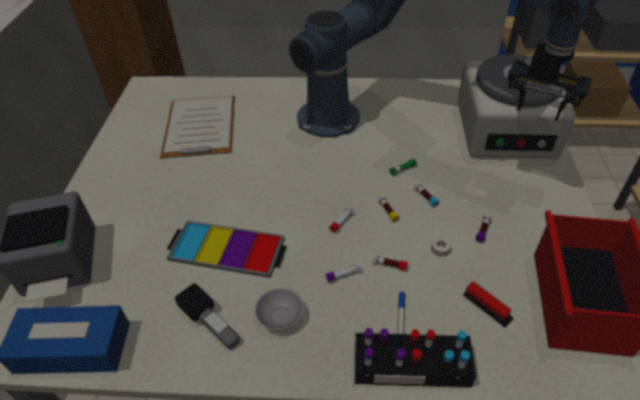

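The top view shows four dark-barrelled tubes: purple (165,191), red (268,143), blue (219,243) and yellow (264,219). The whitish empties are at (316,131) purple and (319,201) red. The green one at (242,294) is a decoy. I'll confirm with an enlarged crop.

```bash
python3 - <<'E'
from h import *
c=cap('top'); im=c['image']
cv2.imwrite('pics/crop1.png',cv2.resize(im[115:270,145:345],None,fx=3.8,fy=3.8,interpolation=cv2.INTER_CUBIC))
cv2.imwrite('pics/crop2.png',cv2.resize(im[115:210,370:515],None,fx=5,fy=5,interpolation=cv2.INTER_CUBIC))
hsv=cv2.cvtColor(im,cv2.COLOR_BGR2HSV); 
cw={'red':(393,150),'purple':(427,161),'yellow':(455,163),'blue':(484,167)}
for k,(x,y) in cw.items():
    h=int(hsv[y,x,0]); dh=np.abs((hsv[...,0].astype(int)-h+90)%180-90)
    m=((dh<8)&(hsv[...,1]>100)).astype(np.uint8)
    n,l=cv2.connectedComponents(m); m=(l==l[y,x]).astype(np.uint8)
    ct=max(cv2.findContours(m,0,1)[0],key=cv2.contourArea)
    b=cv2.boxPoints(cv2.minAreaRect(ct)); w=np.array([world(c,p,.003)[:2] for p in b])
    e=max([w[1]-w[0],w[2]-w[1]],key=np.linalg.norm)
    print(k,w.mean(0).round(4),np.degrees(np.arctan2(e[1],e[0])).round(1),np.linalg.norm(w[1]-w[0]),np.linalg.norm(w[2]-w[1]))
g=cv2.cvtColor(im,cv2.COLOR_BGR2GRAY)
for k,p in dict(purple=(165,191),red=(268,143),blue=(219,243),yellow=(264,219)).items():
    x,y=p; s=26
    sub=im[y-s:y+s,x-s:x+s].astype(int); hs=hsv[y-s:y+s,x-s:x+s]
    m=((hs[...,1]>110)).astype(np.uint8)
    n,l,st,_=cv2.connectedComponentsWithStats(m)
    i=1+np.argmax(st[1:,4]); yy,xx=np.nonzero(m*(l==i))
    w=np.array([world(c,(a+x-s,b+y-s),.011)[:2] for a,b in zip(xx,yy)])
    u,sv,vt=np.linalg.svd(w-w.mean(0)); d=vt[0]; t=(w-w.mean(0))@d
    print(k,st[i],w.mean(0).round(4),np.degrees(np.arctan2(d[1],d[0])).round(1),np.ptp(t).round(3), (w.mean(0)+d*(t.max()+t.min())/2).round(4))
E
```

```text
red [ 0.5852 -0.1365] -8.8 0.12180283507853774 0.06299099022822117
purple [ 0.5752 -0.2002] -9.0 0.1213515136808134 0.062320784253523706
yellow [ 0.5647 -0.2643] -9.6 0.12178583263266303 0.0636840179890621
blue [ 0.5543 -0.3281] -9.1 0.12305115397774531 0.06396142075669811
purple [ 20   9  18  24 190] [0.4998 0.4237] 155.5 0.055 [0.4979 0.4246]
red [  9  18  24  13 181] [0.6092 0.2015] -103.7 0.057 [0.6086 0.1987]
blue [ 13   9  19  24 186] [0.3788 0.3011] -146.5 0.057 [0.3769 0.2999]
yellow [ 16   8  17  25 182] [0.4379 0.1923] -153.2 0.057 [0.435  0.1908]
```

View pics/crop1.png

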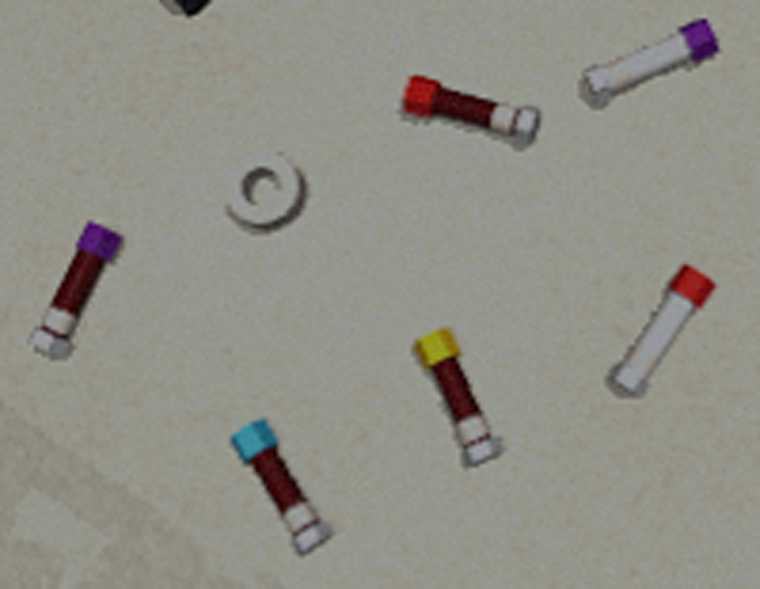

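View pics/crop2.png

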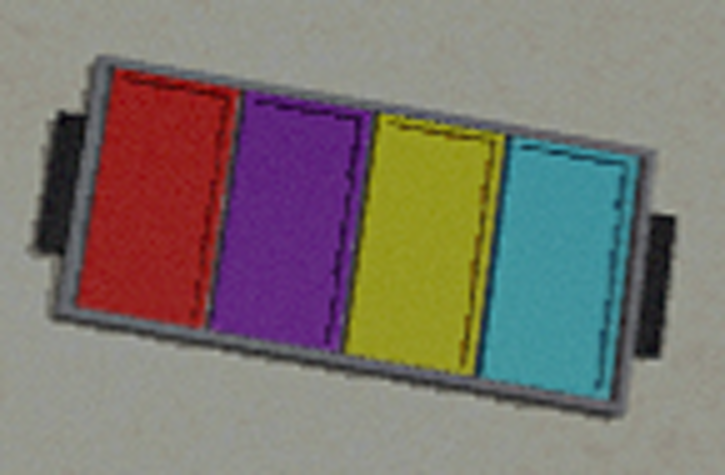

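The crop confirms it: the red-capped tube at (268,143) and the purple-capped one at (165,191) have dark barrels, and both empties are white. The wells run red, purple, yellow, blue from left to right, at yaw of about -9°.

```bash
cat >> h.py <<'E'
def plan(wps,start=None):
    "wps: (x,y,z,yaw or None); prints per-call final shares"
    s=bot.read_state(); P=np.array(s['position']); R=np.array(s['tcp_rot']); yaw=np.degrees(np.arctan2(R[1,0],R[0,0]))
    print('t',round(s['time_s'],2),'pos',P.round(4),'yaw',yaw.round(1),'open',round(s['opening'],3),'F',np.round(s['force'],1))
    for w in wps:
        first=True
        while True:
            ty=yaw if w[3] is None else w[3]; dy=(ty-yaw+90)%180-90
            c,q=np.cos(np.radians(yaw)),np.sin(np.radians(yaw))
            R=np.array([[c,0,-q],[q,0,c],[0,-1,0]])
            d=R.T@(np.array(w[:3])-P)/.08; r=np.clip(dy,-40,40)
            if np.abs(d).max()<.015 and abs(r)<.8: break
            k=min(1,1/np.abs(d).max()) if np.abs(d).max()>0 else 1
            f=(d*k).round(2); g=round(-r/60,2)
            print(' ',w,'T',f.tolist(),'ry',g,'len_mm',round(np.linalg.norm(f)*80))
            P=P+R@f*.08; yaw=yaw-g*60
E
python3 - <<'E'
from h import *
c=cap('top')
E=dict(purple=((104,229),(47,349)),red=((404,96),(535,126)),blue=((246,428),(318,546)),yellow=((430,337),(487,458)))
for k,(a,b) in E.items():
    a,b=[world(c,(145+p[0]/3.8-.4,115+p[1]/3.8-.4),.012)[:2] for p in (a,b)]
    d=a-b; print(k,((a+b)/2).round(4),np.degrees(np.arctan2(d[1],d[0])).round(1),np.linalg.norm(d).round(4))
plan([(.49,.425,.12,-24.5)])
E
```

```text
purple [0.485  0.4287] -21.5 0.0826
red [0.6033 0.1849] 77.6 0.0863
blue [0.3642 0.2909] 34.4 0.0861
yellow [0.4212 0.1844] 27.3 0.0835
t 1.2 pos [0.2723 0.5626 0.2445] yaw -25.8 open 1.0 F [-0.2 -0.3 -0.2]
  (0.49, 0.425, 0.12, -24.5) T [1.0, 0.49, -0.11] ry -0.02 len_mm 90
  (0.49, 0.425, 0.12, -24.5) T [1.0, 0.49, -0.14] ry -0.0 len_mm 90
  (0.49, 0.425, 0.12, -24.5) T [1.0, 0.48, -0.13] ry -0.0 len_mm 89
  (0.49, 0.425, 0.12, -24.5) T [0.19, 0.1, -0.03] ry -0.0 len_mm 17
```

Emit:
arm_command(
  translation=[
    [0.33,0.1,-0.04],
    [0.66,0.25,-0.07],
    [1,0.45,-0.12],
  ],
  rotation=[
    [0,-0.02,0],
    [0,-0.02,0],
    [0,-0.02,0],
  ],
  grip=[-0.4,-0.4,-0.4],
)

```text
time_s: 1.5
position: [0.341, 0.5194, 0.209]
tcp_rot: [[0.909, 0.002, 0.416], [-0.416, 0.002, 0.909], [0.001, -1.0, 0.003]]
force: [-0.6, 0.4, -0.5]
opening: 0.809
```

Emit:
arm_command(
  translation=[
    [0.33,0.16,-0.04],
    [0.66,0.33,-0.08],
    [1,0.5,-0.13],
  ],
  rotation=[
    [0,0,0],
    [0,0,0],
    [0,0,0],
  ],
  grip=[-0.4,-0.4,-0.4],
)

```text
time_s: 1.8
position: [0.4094, 0.4758, 0.1681]
tcp_rot: [[0.909, 0.0, 0.417], [-0.417, 0.0, 0.909], [0.0, -1.0, 0.0]]
force: [-0.2, 0.7, 0.4]
opening: 0.708
```

Emit:
arm_command(
  translation=[
    [0.33,0.25,-0.04],
    [0.66,0.5,-0.08],
    [1,0.75,-0.13],
    [1,0.75,-0.13],
  ],
  rotation=[
    [0,0,0],
    [0,0,0],
    [0,0,0],
    [0,0,0],
  ],
  grip=[-0.4,-0.4,-0.4,-0.4],
)

```text
time_s: 2.2
position: [0.4788, 0.4306, 0.1057]
tcp_rot: [[0.907, -0.003, 0.42], [-0.42, -0.003, 0.907], [-0.001, -1.0, -0.004]]
force: [-0.4, -0.7, 0.1]
opening: 0.704
```

```bash
python3 - <<'E'
from h import *
c=cap('top'); cv2.imwrite('pics/a1.png',cv2.resize(c['image'][120:260,100:260],None,fx=4,fy=4,interpolation=cv2.INTER_CUBIC))
plan([(.487,.427,.06,-22.5),(.487,.427,.027,-22.5)])
E
```

```text
t 2.25 pos [0.4776 0.432  0.107 ] yaw -24.8 open 0.699 F [0.1 0.2 0.5]
  (0.487, 0.427, 0.06, -22.5) T [0.13, 0.59, -0.01] ry -0.04 len_mm 48
  (0.487, 0.427, 0.027, -22.5) T [0.0, 0.41, 0.0] ry 0.0 len_mm 33
```

View pics/a1.png

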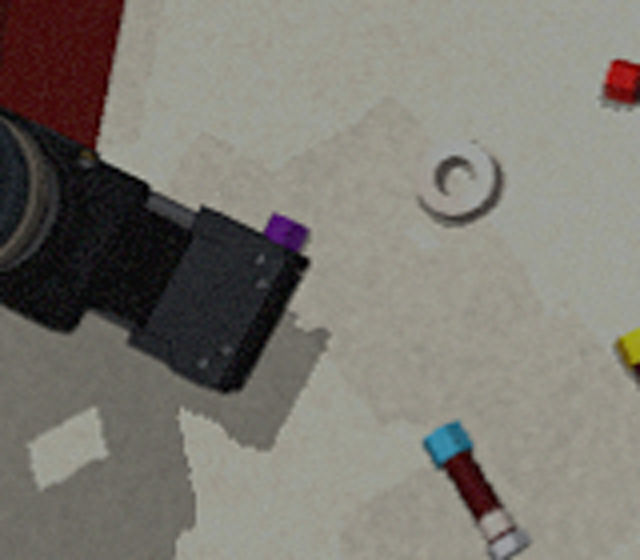

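The gripper sits over the purple tube, with only its cap showing at (172,178). Next I descend and grip.

Emit:
arm_command(
  translation=[
    [0.13,0.3,0],
    [0.13,0.6,0],
    [0.13,0.8,0],
    [0.13,1,0],
    [0.13,1,0],
  ],
  rotation=[
    [0,-0.04,0],
    [0,-0.04,0],
    [0,-0.04,0],
    [0,-0.04,0],
    [0,-0.04,0],
  ],
  grip=[-0.4,-0.4,-0.4,-0.4,-0.4],
)

```text
time_s: 2.75
position: [0.4844, 0.4289, 0.0267]
tcp_rot: [[0.926, -0.004, 0.377], [-0.377, -0.002, 0.926], [-0.002, -1.0, -0.003]]
force: [-0.5, -0.9, 1.0]
opening: 0.699
```

Emit:
arm_command(
  translation=[
    [0,0,0],
    [0,0,0],
    [0,0,0],
    [0,0,0],
    [0,0,0],
  ],
  rotation=[
    [0,0,0],
    [0,0,0],
    [0,0,0],
    [0,0,0],
    [0,0,0],
  ],
  grip=[1,1,1,1,1],
)

```text
time_s: 3.25
position: [0.4866, 0.4293, 0.0291]
tcp_rot: [[0.926, 0.001, 0.378], [-0.378, 0.0, 0.926], [0.001, -1.0, 0.001]]
force: [0.1, -0.2, -0.0]
opening: 0.331
```

Emit:
arm_command(
  translation=[
    [0,0,0],
    [0,-0.1,0],
    [0,-0.25,0],
    [0,-0.4,0],
    [0,-0.5,0],
  ],
  rotation=[
    [0,0,0],
    [0,0,0],
    [0,0,0],
    [0,0,0],
    [0,0,0],
  ],
  grip=[1,1,1,1,1],
)

```text
time_s: 3.75
position: [0.4871, 0.4296, 0.0706]
tcp_rot: [[0.926, 0.002, 0.378], [-0.378, 0.001, 0.926], [0.001, -1.0, 0.002]]
force: [0.4, -0.2, -0.3]
opening: 0.198
```

```bash
python3 - <<'E'
from h import *
c=cap('scene'); cv2.imwrite('pics/a2.png',cv2.resize(c['image'][150:290,400:560],None,fx=4,fy=4,interpolation=cv2.INTER_CUBIC))
plan([(.575,-.2,.07,-9)])
E
```

```text
t 3.8 pos [0.4876 0.43   0.0716] yaw -22.2 open 0.194 F [0.2 0.3 0.7]
  (0.575, -0.2, 0.07, -9) T [0.58, 0.0, -1.0] ry -0.22 len_mm 92
  (0.575, -0.2, 0.07, -9) T [0.3, 0.0, -1.0] ry -0.0 len_mm 84
  (0.575, -0.2, 0.07, -9) T [0.31, 0.0, -1.0] ry -0.0 len_mm 84
  (0.575, -0.2, 0.07, -9) T [0.3, 0.0, -1.0] ry -0.0 len_mm 84
  (0.575, -0.2, 0.07, -9) T [0.31, 0.01, -1.0] ry -0.0 len_mm 84
  (0.575, -0.2, 0.07, -9) T [0.3, 0.0, -1.0] ry -0.0 len_mm 84
  (0.575, -0.2, 0.07, -9) T [0.31, 0.01, -1.0] ry -0.0 len_mm 84
  (0.575, -0.2, 0.07, -9) T [0.15, 0.0, -0.5] ry -0.0 len_mm 42
```

View pics/a2.png

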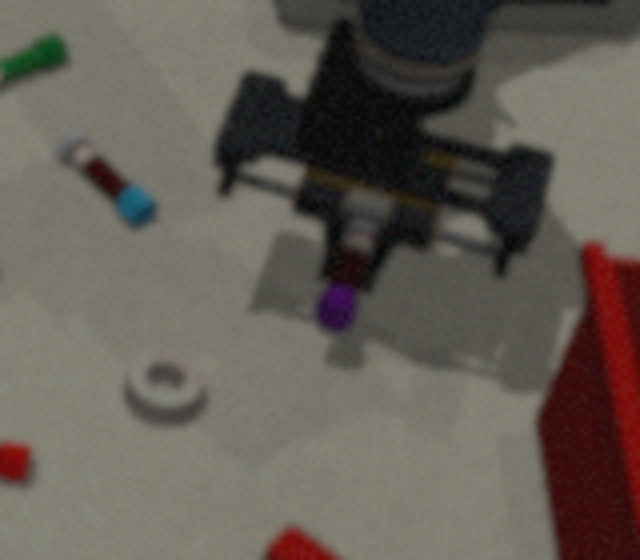

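The purple tube is gripped and lifted (opening 0.194, about 17 mm). Now I carry it to the purple well.

Emit:
arm_command(
  translation=[
    [0.15,0,-0.25],
    [0.3,0,-0.6],
    [0.58,0,-1],
  ],
  rotation=[
    [0,-0.08,0],
    [0,-0.15,0],
    [0,-0.22,0],
  ],
  grip=[1,1,1],
)

```text
time_s: 4.1
position: [0.4981, 0.3376, 0.069]
tcp_rot: [[0.988, 0.0, 0.151], [-0.151, 0.0, 0.988], [0.0, -1.0, 0.0]]
force: [-0.5, 0.2, -1.1]
opening: 0.194
```

Emit:
arm_command(
  translation=[
    [0.15,0,-0.5],
    [0.3,0,-1],
  ],
  rotation=[
    [0,0,0],
    [0,0,0],
  ],
  grip=[1,1],
)

```text
time_s: 4.3
position: [0.5105, 0.2536, 0.069]
tcp_rot: [[0.988, 0.001, 0.156], [-0.156, 0.0, 0.988], [0.001, -1.0, 0.0]]
force: [0.5, -0.6, -0.6]
opening: 0.195
```

Emit:
arm_command(
  translation=[
    [0.15,0,-0.5],
    [0.3,0,-1],
  ],
  rotation=[
    [0,0,0],
    [0,0,0],
  ],
  grip=[1,1],
)

```text
time_s: 4.5
position: [0.5216, 0.1705, 0.069]
tcp_rot: [[0.988, 0.001, 0.157], [-0.157, 0.0, 0.988], [0.001, -1.0, 0.0]]
force: [1.0, -0.7, -0.5]
opening: 0.192
```

Emit:
arm_command(
  translation=[
    [0.15,0,-0.5],
    [0.3,0,-1],
  ],
  rotation=[
    [0,0,0],
    [0,0,0],
  ],
  grip=[1,1],
)

```text
time_s: 4.7
position: [0.5328, 0.0876, 0.069]
tcp_rot: [[0.988, 0.001, 0.157], [-0.157, -0.0, 0.988], [0.001, -1.0, 0.0]]
force: [-0.3, 0.5, -0.6]
opening: 0.194
```

Emit:
arm_command(
  translation=[
    [0.15,0,-0.5],
    [0.3,0,-1],
  ],
  rotation=[
    [0,0,0],
    [0,0,0],
  ],
  grip=[1,1],
)

```text
time_s: 4.9
position: [0.5439, 0.0046, 0.069]
tcp_rot: [[0.988, 0.001, 0.157], [-0.157, -0.0, 0.988], [0.001, -1.0, -0.0]]
force: [-0.3, 0.2, -0.3]
opening: 0.194
```

Emit:
arm_command(
  translation=[
    [0.15,0,-0.5],
    [0.3,0,-1],
  ],
  rotation=[
    [0,0,0],
    [0,0,0],
  ],
  grip=[1,1],
)

```text
time_s: 5.1
position: [0.555, -0.0782, 0.069]
tcp_rot: [[0.988, 0.001, 0.157], [-0.157, -0.0, 0.988], [0.001, -1.0, -0.0]]
force: [0.3, 0.1, 0.1]
opening: 0.197
```

Emit:
arm_command(
  translation=[
    [0.15,0,-0.5],
    [0.3,0,-1],
  ],
  rotation=[
    [0,0,0],
    [0,0,0],
  ],
  grip=[1,1],
)

```text
time_s: 5.3
position: [0.5661, -0.161, 0.069]
tcp_rot: [[0.988, 0.001, 0.157], [-0.157, -0.0, 0.988], [0.001, -1.0, -0.0]]
force: [-0.0, -0.3, -0.8]
opening: 0.195
```

Emit:
arm_command(
  translation=[
    [0.08,0,-0.25],
    [0.15,0,-0.5],
    [0.15,0,-0.5],
    [0.15,0,-0.5],
  ],
  rotation=[
    [0,0,0],
    [0,0,0],
    [0,0,0],
    [0,0,0],
  ],
  grip=[1,1,1,1],
)

```text
time_s: 5.7
position: [0.5709, -0.1994, 0.0683]
tcp_rot: [[0.988, -0.001, 0.157], [-0.157, 0.001, 0.988], [-0.002, -1.0, 0.001]]
force: [-0.9, 0.0, -0.2]
opening: 0.196
```

```bash
python3 - <<'E'
from h import *
c=cap('scene'); cv2.imwrite('pics/a3.png',cv2.resize(c['image'][190:310,150:310],None,fx=4,fy=4,interpolation=cv2.INTER_CUBIC))
plan([(.575,-.2,.031,-9)])
E
```

```text
t 5.75 pos [ 0.5707 -0.1987  0.0683] yaw -9.0 open 0.192 F [-0.8 -0.   0. ]
  (0.575, -0.2, 0.031, -9) T [0.06, 0.47, -0.01] ry 0.0 len_mm 38
```

View pics/a3.png

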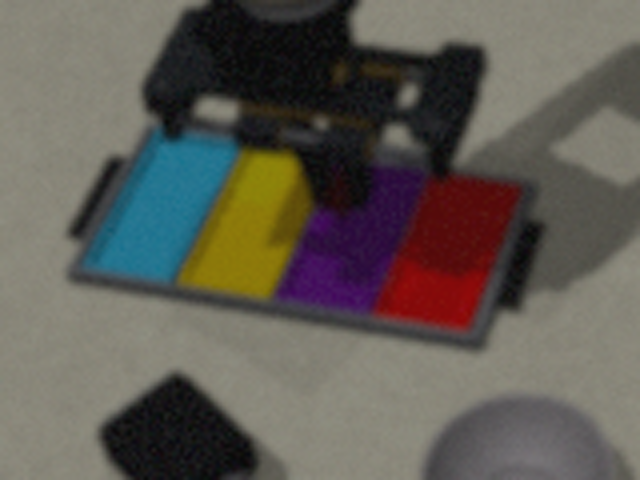

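The purple tube is above the purple well. Lowering gently.

Emit:
arm_command(
  translation=[
    [0.06,0.15,0],
    [0.06,0.28,0],
    [0.06,0.36,0],
    [0.06,0.42,0],
    [0.06,0.42,0],
  ],
  rotation=[
    [0,0,0],
    [0,0,0],
    [0,0,0],
    [0,0,0],
    [0,0,0],
  ],
  grip=[1,1,1,1,1],
)

```text
time_s: 6.25
position: [0.5758, -0.1997, 0.0369]
tcp_rot: [[0.988, -0.001, 0.156], [-0.156, 0.002, 0.988], [-0.002, -1.0, 0.002]]
force: [-3.0, 4.8, 16.7]
opening: 0.196
```

Emit:
arm_command(
  translation=[
    [0,0.02,0],
    [0,0.04,0],
    [0,0.04,0],
  ],
  rotation=[
    [0,0,0],
    [0,0,0],
    [0,0,0],
  ],
  grip=[1,1,1],
)

```text
time_s: 6.55
position: [0.5759, -0.1997, 0.0367]
tcp_rot: [[0.988, -0.001, 0.156], [-0.156, 0.001, 0.988], [-0.001, -1.0, 0.001]]
force: [-6.5, 6.1, 35.4]
opening: 0.195
```

Contact at TCP z of about 0.037 (35 N), slightly higher than planned. I'll ease off and then open part-way.

Emit:
arm_command(
  translation=[
    [0,-0.06,0],
    [0,-0.06,0],
  ],
  rotation=[
    [0,0,0],
    [0,0,0],
  ],
  grip=[1,1],
)

```text
time_s: 6.75
position: [0.5766, -0.201, 0.0371]
tcp_rot: [[0.988, 0.001, 0.156], [-0.156, -0.001, 0.988], [0.001, -1.0, -0.001]]
force: [-0.0, 0.3, 0.1]
opening: 0.196
```

Emit:
arm_command(
  translation=[
    [0,0,0],
    [0,0,0],
    [0,0,0],
    [0,0,0],
    [0,0,0],
  ],
  rotation=[
    [0,0,0],
    [0,0,0],
    [0,0,0],
    [0,0,0],
    [0,0,0],
  ],
  grip=[0.1,0.1,0.1,0.1,0.1],
)

```text
time_s: 7.25
position: [0.576, -0.2012, 0.036]
tcp_rot: [[0.988, -0.001, 0.157], [-0.157, 0.0, 0.988], [-0.001, -1.0, 0.0]]
force: [0.0, -0.6, 0.1]
opening: 0.438
```

Emit:
arm_command(
  translation=[
    [0,-0.1,0],
    [0,-0.3,0],
    [0,-0.6,0],
    [0,-0.9,0],
    [0,-0.9,0],
  ],
  rotation=[
    [0,0,0],
    [0,0,0],
    [0,0,0],
    [0,0,0],
    [0,0,0],
  ],
  grip=[0.1,0.1,0.1,0.1,0.1],
)

```text
time_s: 7.75
position: [0.5788, -0.2026, 0.1133]
tcp_rot: [[0.988, 0.008, 0.157], [-0.157, -0.004, 0.988], [0.009, -1.0, -0.003]]
force: [-0.1, -0.1, 1.0]
opening: 0.449
```

```bash
python3 - <<'E'
from h import *
plan([(.4,.1,.1,30)])
plan([(.42,.184,.1,28),(.42,.184,.028,28)])
E
```

```text
t 7.75 pos [ 0.5788 -0.2026  0.1133] yaw -9.0 open 0.449 F [-0.1 -0.1  1. ]
  (0.4, 0.1, 0.1, 30) T [-0.83, 0.05, 1.0] ry -0.65 len_mm 104
  (0.4, 0.1, 0.1, 30) T [-0.01, 0.04, 1.0] ry -0.0 len_mm 80
  (0.4, 0.1, 0.1, 30) T [-0.01, 0.04, 1.0] ry -0.0 len_mm 80
  (0.4, 0.1, 0.1, 30) T [-0.01, 0.03, 1.0] ry -0.0 len_mm 80
  (0.4, 0.1, 0.1, 30) T [-0.0, 0.01, 0.09] ry -0.0 len_mm 7
t 7.75 pos [ 0.5788 -0.2026  0.1133] yaw -9.0 open 0.449 F [-0.1 -0.1  1. ]
  (0.42, 0.184, 0.1, 28) T [-0.61, 0.04, 1.0] ry -0.62 len_mm 94
  (0.42, 0.184, 0.1, 28) T [0.1, 0.03, 1.0] ry 0.0 len_mm 80
  (0.42, 0.184, 0.1, 28) T [0.1, 0.03, 1.0] ry 0.0 len_mm 80
  (0.42, 0.184, 0.1, 28) T [0.1, 0.03, 1.0] ry 0.0 len_mm 80
  (0.42, 0.184, 0.1, 28) T [0.11, 0.04, 1.0] ry 0.0 len_mm 81
  (0.42, 0.184, 0.1, 28) T [0.0, -0.0, 0.03] ry 0.0 len_mm 2
  (0.42, 0.184, 0.028, 28) T [0.0, 0.9, 0.0] ry 0.0 len_mm 72
```

Emit:
arm_command(
  translation=[
    [-0.1,0,0.2],
    [-0.2,0,0.4],
    [-0.35,0,0.6],
    [-0.5,0,0.8],
    [-0.61,0,1],
  ],
  rotation=[
    [0,-0.13,0],
    [0,-0.26,0],
    [0,-0.38,0],
    [0,-0.5,0],
    [0,-0.62,0],
  ],
  grip=[0.1,-0.4,-0.4,-0.4,-0.4],
)

```text
time_s: 8.25
position: [0.5395, -0.1137, 0.1086]
tcp_rot: [[0.879, -0.001, -0.476], [0.476, 0.0, 0.879], [-0.001, -1.0, 0.001]]
force: [0.4, 0.7, 0.3]
opening: 0.681
```

Emit:
arm_command(
  translation=[
    [0.05,0,0.5],
    [0.1,0,1],
  ],
  rotation=[
    [0,0,0],
    [0,0,0],
  ],
  grip=[-0.4,-0.4],
)

```text
time_s: 8.45
position: [0.5096, -0.0397, 0.1087]
tcp_rot: [[0.882, 0.001, -0.471], [0.471, -0.0, 0.882], [0.001, -1.0, -0.001]]
force: [0.1, 2.0, -0.2]
opening: 0.698
```

Emit:
arm_command(
  translation=[
    [0.05,0,0.5],
    [0.1,0,1],
  ],
  rotation=[
    [0,0,0],
    [0,0,0],
  ],
  grip=[-0.4,-0.4],
)

```text
time_s: 8.65
position: [0.4783, 0.0352, 0.1087]
tcp_rot: [[0.882, 0.0, -0.471], [0.471, 0.0, 0.882], [0.0, -1.0, -0.0]]
force: [0.6, -0.4, -1.2]
opening: 0.697
```

Emit:
arm_command(
  translation=[
    [0.05,0,0.5],
    [0.1,0,1],
  ],
  rotation=[
    [0,0,0],
    [0,0,0],
  ],
  grip=[-0.4,-0.4],
)

```text
time_s: 8.85
position: [0.4477, 0.1096, 0.1088]
tcp_rot: [[0.882, 0.0, -0.472], [0.472, 0.0, 0.882], [0.0, -1.0, -0.0]]
force: [0.9, 0.5, -0.5]
opening: 0.702
```

Emit:
arm_command(
  translation=[
    [0.05,0,0.5],
    [0.1,0,1],
    [0.1,0,1],
  ],
  rotation=[
    [0,0,0],
    [0,0,0],
    [0,0,0],
  ],
  grip=[-0.4,-0.4,-0.4],
)

```text
time_s: 9.15
position: [0.4145, 0.1858, 0.1087]
tcp_rot: [[0.879, -0.002, -0.477], [0.477, 0.0, 0.879], [-0.002, -1.0, 0.001]]
force: [-0.4, 0.6, -0.1]
opening: 0.701
```

```bash
python3 - <<'E'
from h import *
c=cap('top'); cv2.imwrite('pics/b1.png',cv2.resize(c['image'][110:260,180:500],None,fx=2.5,fy=2.5,interpolation=cv2.INTER_CUBIC))
plan([(.421,.185,.06,28),(.421,.185,.027,28)])
E
```

```text
t 9.2 pos [0.4162 0.1844 0.1087] yaw 28.5 open 0.7 F [-0.3 -0.6 -0.1]
  (0.421, 0.185, 0.06, 28) T [0.06, 0.61, -0.02] ry 0.01 len_mm 49
  (0.421, 0.185, 0.027, 28) T [-0.0, 0.41, -0.0] ry -0.0 len_mm 33
```

View pics/b1.png

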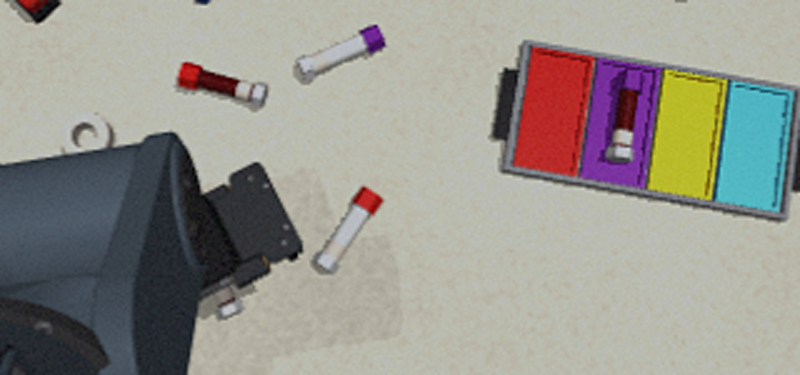

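The purple tube lies centred in its well at (430,157), and the yellow tube is under the gripper. Descend and grip.

Emit:
arm_command(
  translation=[
    [0.06,0.3,0],
    [0.06,0.6,0],
    [0.06,0.8,0],
    [0.06,1,0],
    [0.06,1,0],
  ],
  rotation=[
    [0,0,0],
    [0,0,0],
    [0,0,0],
    [0,0,0],
    [0,0,0],
  ],
  grip=[-0.4,-0.4,-0.4,-0.4,-0.4],
)

```text
time_s: 9.7
position: [0.4219, 0.1836, 0.0271]
tcp_rot: [[0.882, -0.003, -0.471], [0.471, -0.001, 0.882], [-0.003, -1.0, 0.001]]
force: [0.4, -0.5, 1.2]
opening: 0.701
```

Emit:
arm_command(
  translation=[
    [0,0.02,0],
    [0,0.02,0],
    [0,0.02,0],
    [0,0.02,0],
    [0,0.02,0],
  ],
  rotation=[
    [0,0,0],
    [0,0,0],
    [0,0,0],
    [0,0,0],
    [0,0,0],
  ],
  grip=[1,1,1,1,1],
)

```text
time_s: 10.2
position: [0.4222, 0.185, 0.0274]
tcp_rot: [[0.881, 0.001, -0.472], [0.472, 0.0, 0.881], [0.001, -1.0, -0.0]]
force: [0.3, -0.9, -0.2]
opening: 0.332
```

Emit:
arm_command(
  translation=[
    [0,0,0],
    [0,0,0],
    [0,0,0],
    [0,-0.2,0],
    [0,-0.5,0],
  ],
  rotation=[
    [0,0,0],
    [0,0,0],
    [0,0,0],
    [0,0,0],
    [0,0,0],
  ],
  grip=[1,1,1,1,1],
)

```text
time_s: 10.7
position: [0.4209, 0.1847, 0.0663]
tcp_rot: [[0.882, -0.004, -0.472], [0.472, -0.001, 0.882], [-0.003, -1.0, 0.001]]
force: [0.1, -0.3, -0.9]
opening: 0.196
```

```bash
python3 - <<'E'
from h import *
plan([(.48,.1,.07,-9),(.565,-.264,.07,-9)])
E
```

```text
t 10.7 pos [0.4209 0.1847 0.0663] yaw 28.2 open 0.196 F [ 0.1 -0.3 -0.9]
  (0.48, 0.1, 0.07, -9) T [0.12, -0.04, -1.0] ry 0.62 len_mm 81
  (0.48, 0.1, 0.07, -9) T [0.2, -0.01, -0.21] ry -0.0 len_mm 23
  (0.565, -0.264, 0.07, -9) T [0.41, 0.0, -1.0] ry -0.0 len_mm 86
  (0.565, -0.264, 0.07, -9) T [0.41, 0.0, -1.0] ry -0.0 len_mm 86
  (0.565, -0.264, 0.07, -9) T [0.4, 0.0, -1.0] ry -0.0 len_mm 86
  (0.565, -0.264, 0.07, -9) T [0.41, 0.0, -1.0] ry -0.0 len_mm 86
  (0.565, -0.264, 0.07, -9) T [0.13, 0.0, -0.32] ry -0.0 len_mm 28
```

Gripped. Carrying to the yellow well.

Emit:
arm_command(
  translation=[
    [0.02,-0.07,-0.2],
    [0.05,-0.08,-0.4],
    [0.08,-0.08,-0.6],
    [0.1,-0.08,-0.8],
    [0.12,-0.08,-1],
  ],
  rotation=[
    [0,0.13,0],
    [0,0.26,0],
    [0,0.38,0],
    [0,0.5,0],
    [0,0.62,0],
  ],
  grip=[1,1,1,1,1],
)

```text
time_s: 11.2
position: [0.4683, 0.1184, 0.0733]
tcp_rot: [[0.987, -0.0, 0.162], [-0.162, -0.0, 0.987], [-0.0, -1.0, -0.0]]
force: [-0.3, -0.4, -0.6]
opening: 0.198
```

Emit:
arm_command(
  translation=[
    [0.2,0,-0.45],
    [0.39,0,-0.91],
  ],
  rotation=[
    [0,0,0],
    [0,0,0],
  ],
  grip=[1,1],
)

```text
time_s: 11.4
position: [0.4878, 0.0415, 0.0732]
tcp_rot: [[0.988, 0.0, 0.155], [-0.155, 0.0, 0.988], [0.0, -1.0, 0.0]]
force: [0.5, -0.0, -1.1]
opening: 0.194
```

Emit:
arm_command(
  translation=[
    [0.2,0,-0.45],
    [0.39,0,-0.91],
  ],
  rotation=[
    [0,0,0],
    [0,0,0],
  ],
  grip=[1,1],
)

```text
time_s: 11.6
position: [0.507, -0.0361, 0.0731]
tcp_rot: [[0.988, -0.0, 0.157], [-0.157, 0.0, 0.988], [-0.0, -1.0, 0.0]]
force: [-0.1, -0.2, -0.3]
opening: 0.196
```

Emit:
arm_command(
  translation=[
    [0.2,0,-0.45],
    [0.39,0,-0.91],
  ],
  rotation=[
    [0,0,0],
    [0,0,0],
  ],
  grip=[1,1],
)

```text
time_s: 11.8
position: [0.5263, -0.113, 0.0731]
tcp_rot: [[0.988, -0.001, 0.157], [-0.157, 0.0, 0.988], [-0.001, -1.0, 0.0]]
force: [0.6, -0.7, -1.1]
opening: 0.202
```

Emit:
arm_command(
  translation=[
    [0.2,0,-0.45],
    [0.39,0,-0.91],
  ],
  rotation=[
    [0,0,0],
    [0,0,0],
  ],
  grip=[1,1],
)

```text
time_s: 12.0
position: [0.5456, -0.1898, 0.0731]
tcp_rot: [[0.988, -0.001, 0.157], [-0.157, 0.0, 0.988], [-0.001, -1.0, 0.0]]
force: [0.4, 0.1, -0.5]
opening: 0.196
```

Emit:
arm_command(
  translation=[
    [0.15,0,-0.35],
    [0.3,0,-0.7],
    [0.39,0,-0.91],
    [0.39,0,-0.91],
  ],
  rotation=[
    [0,0,0],
    [0,0,0],
    [0,0,0],
    [0,0,0],
  ],
  grip=[1,1,1,1],
)

```text
time_s: 12.4
position: [0.5659, -0.2681, 0.0732]
tcp_rot: [[0.987, 0.002, 0.16], [-0.16, -0.002, 0.987], [0.002, -1.0, -0.002]]
force: [-0.4, 0.5, 0.0]
opening: 0.197
```

```bash
python3 - <<'E'
from h import *
plan([(.567,-.264,.038,-9)])
E
```

```text
t 12.4 pos [ 0.5659 -0.2681  0.0732] yaw -9.2 open 0.197 F [-0.4  0.5  0. ]
  (0.567, -0.264, 0.038, -9) T [0.01, 0.44, 0.05] ry -0.0 len_mm 35
```

Emit:
arm_command(
  translation=[
    [0,0.15,0.04],
    [0,0.3,0.04],
    [0,0.37,0.04],
    [0,0.42,0.04],
    [0,0.42,0.04],
  ],
  rotation=[
    [0,0,0],
    [0,0,0],
    [0,0,0],
    [0,0,0],
    [0,0,0],
  ],
  grip=[1,1,1,1,1],
)

```text
time_s: 12.9
position: [0.5651, -0.2609, 0.0387]
tcp_rot: [[0.988, -0.002, 0.156], [-0.156, 0.001, 0.988], [-0.002, -1.0, 0.001]]
force: [-0.2, 0.4, 0.2]
opening: 0.194
```

Emit:
arm_command(
  translation=[
    [0,0.02,0],
    [0,0.03,0],
    [0,0.03,0],
  ],
  rotation=[
    [0,0,0],
    [0,0,0],
    [0,0,0],
  ],
  grip=[1,1,1],
)

```text
time_s: 13.2
position: [0.5658, -0.2621, 0.0376]
tcp_rot: [[0.988, 0.0, 0.157], [-0.157, -0.0, 0.988], [0.0, -1.0, -0.0]]
force: [0.8, -0.1, 0.1]
opening: 0.197
```

Emit:
arm_command(
  translation=[
    [0,0.02,0],
    [0,0.03,0],
    [0,0.03,0],
  ],
  rotation=[
    [0,0,0],
    [0,0,0],
    [0,0,0],
  ],
  grip=[1,1,1],
)

```text
time_s: 13.5
position: [0.5657, -0.2621, 0.0353]
tcp_rot: [[0.988, 0.0, 0.157], [-0.157, -0.0, 0.988], [0.0, -1.0, -0.0]]
force: [-0.3, -0.2, 1.6]
opening: 0.193
```

Emit:
arm_command(
  translation=[
    [0,0.01,0],
    [0,0.02,0],
    [0,0.02,0],
  ],
  rotation=[
    [0,0,0],
    [0,0,0],
    [0,0,0],
  ],
  grip=[1,1,1],
)

```text
time_s: 13.8
position: [0.5657, -0.2621, 0.0352]
tcp_rot: [[0.988, 0.0, 0.157], [-0.157, -0.0, 0.988], [0.0, -1.0, -0.0]]
force: [-2.3, 0.6, 11.1]
opening: 0.197
```

Contact at 0.035. Release and rise.

Emit:
arm_command(
  translation=[
    [0,-0.02,0],
    [0,-0.02,0],
    [0,-0.02,0],
    [0,-0.02,0],
    [0,-0.02,0],
  ],
  rotation=[
    [0,0,0],
    [0,0,0],
    [0,0,0],
    [0,0,0],
    [0,0,0],
  ],
  grip=[1,0.1,0.1,0.1,0.1],
)

```text
time_s: 14.3
position: [0.5655, -0.2618, 0.0346]
tcp_rot: [[0.988, -0.0, 0.157], [-0.157, 0.0, 0.988], [-0.0, -1.0, 0.0]]
force: [-0.1, 0.3, -0.1]
opening: 0.422
```

Emit:
arm_command(
  translation=[
    [0,0,0],
    [0,-0.2,0],
    [0,-0.5,0],
    [0,-0.9,0],
    [0,-0.9,0],
  ],
  rotation=[
    [0,0,0],
    [0,0,0],
    [0,0,0],
    [0,0,0],
    [0,0,0],
  ],
  grip=[0.1,0.1,0.1,0.1,0.1],
)

```text
time_s: 14.8
position: [0.5685, -0.2638, 0.1123]
tcp_rot: [[0.988, 0.008, 0.157], [-0.157, -0.006, 0.988], [0.009, -1.0, -0.004]]
force: [-0.4, -0.9, -0.2]
opening: 0.447
```

```bash
python3 - <<'E'
from h import *
plan([(.605,.186,.107,77.5)])
E
```

```text
t 14.8 pos [ 0.5685 -0.2638  0.1123] yaw -9.0 open 0.447 F [-0.4 -0.9 -0.2]
  (0.605, 0.186, 0.107, 77.5) T [-0.08, 0.01, 1.0] ry -0.67 len_mm 80
  (0.605, 0.186, 0.107, 77.5) T [0.72, 0.02, 1.0] ry -0.67 len_mm 99
  (0.605, 0.186, 0.107, 77.5) T [1.0, 0.01, 0.25] ry -0.1 len_mm 82
  (0.605, 0.186, 0.107, 77.5) T [1.0, 0.01, 0.14] ry -0.0 len_mm 81
  (0.605, 0.186, 0.107, 77.5) T [1.0, 0.01, 0.14] ry -0.0 len_mm 81
  (0.605, 0.186, 0.107, 77.5) T [0.35, 0.01, 0.04] ry -0.0 len_mm 28
```

```bash
python3 - <<'E'
from h import *
print(bot.read_state()['joint_positions'].round(1))
plan([(.58,-.07,.107,-40),(.605,.186,.107,-102.5)])
E
```

```text
[ -35.1   39.7   88.3   -0.    51.4 -116.1]
t 14.8 pos [ 0.5685 -0.2638  0.1123] yaw -9.0 open 0.447 F [-0.4 -0.9 -0.2]
  (0.58, -0.07, 0.107, -40) T [-0.1, 0.03, 1.0] ry 0.52 len_mm 80
  (0.58, -0.07, 0.107, -40) T [-0.75, 0.03, 1.0] ry -0.0 len_mm 100
  (0.58, -0.07, 0.107, -40) T [-0.1, 0.01, 0.14] ry -0.0 len_mm 14
  (0.605, 0.186, 0.107, -102.5) T [-0.69, -0.0, 1.0] ry 0.67 len_mm 97
  (0.605, 0.186, 0.107, -102.5) T [-1.0, -0.0, 0.27] ry 0.37 len_mm 83
  (0.605, 0.186, 0.107, -102.5) T [-0.96, -0.0, -0.12] ry -0.0 len_mm 77
```

Emit:
arm_command(
  translation=[
    [-0.02,0,0.2],
    [-0.04,0,0.4],
    [-0.06,0.03,0.6],
    [-0.08,0.03,0.8],
    [-0.1,0.03,1],
  ],
  rotation=[
    [0,0.11,0],
    [0,0.22,0],
    [0,0.33,0],
    [0,0.43,0],
    [0,0.52,0],
  ],
  grip=[0.1,-0.4,-0.4,-0.4,-0.4],
)

```text
time_s: 15.3
position: [0.57, -0.1809, 0.1047]
tcp_rot: [[0.761, -0.0, 0.649], [-0.649, 0.0, 0.761], [-0.0, -1.0, -0.0]]
force: [-0.2, -0.4, -0.4]
opening: 0.68
```

Emit:
arm_command(
  translation=[
    [-0.28,0,0.35],
    [-0.55,0,0.7],
    [-0.85,0,1],
  ],
  rotation=[
    [0,0,0],
    [0,0,0],
    [0,0,0],
  ],
  grip=[-0.4,-0.4,-0.4],
)

```text
time_s: 15.6
position: [0.5703, -0.0755, 0.1048]
tcp_rot: [[0.763, 0.001, 0.646], [-0.646, -0.0, 0.763], [0.001, -1.0, 0.0]]
force: [0.5, 0.2, 0.1]
opening: 0.693
```

Emit:
arm_command(
  translation=[
    [-0.15,0,0.2],
    [-0.3,0,0.4],
    [-0.45,0,0.6],
    [-0.6,0,0.8],
    [-0.7,0,1],
  ],
  rotation=[
    [0,0.13,0],
    [0,0.26,0],
    [0,0.4,0],
    [0,0.53,0],
    [0,0.67,0],
  ],
  grip=[-0.4,-0.4,-0.4,-0.4,-0.4],
)

```text
time_s: 16.1
position: [0.5782, 0.0217, 0.1047]
tcp_rot: [[0.161, -0.001, 0.987], [-0.987, 0.0, 0.161], [-0.0, -1.0, -0.001]]
force: [1.3, -0.5, 0.2]
opening: 0.702
```

Emit:
arm_command(
  translation=[
    [-0.3,0,0.1],
    [-0.6,0,0.2],
    [-1,0,0.3],
    [-1,0,0.3],
  ],
  rotation=[
    [0,0.13,0],
    [0,0.26,0],
    [0,0.37,0],
    [0,0.37,0],
  ],
  grip=[-0.4,-0.4,-0.4,-0.4],
)

```text
time_s: 16.5
position: [0.5891, 0.1069, 0.1048]
tcp_rot: [[-0.216, 0.0, 0.976], [-0.976, 0.001, -0.216], [-0.001, -1.0, 0.0]]
force: [-0.3, -0.2, 0.6]
opening: 0.702
```

```bash
python3 - <<'E'
from h import *
plan([(.605,.186,.107,-102.5)])
c=cap('top')
for n in ('tube_red_mid','tube_blue_mid','empty_red_mid','empty_purple_mid'):
    for d in models.spot_point('top',n)[:2]: print(n,round(d['conf'],2),world(c,np.array(d['point'])*[640,400],.011).round(3))
E
```

```text
t 16.5 pos [0.5891 0.1069 0.1048] yaw -102.5 open 0.702 F [-0.3 -0.2  0.6]
  (0.605, 0.186, 0.107, -102.5) T [-1.0, -0.03, -0.02] ry 0.0 len_mm 80
empty_red_mid 0.83 [0.463 0.054 0.011]
empty_purple_mid 0.43 [0.633 0.07  0.011]
```

Emit:
arm_command(
  translation=[
    [-0.33,0,-0.02],
    [-0.66,0,-0.02],
    [-1,0,-0.02],
    [-1,0,-0.02],
  ],
  rotation=[
    [0,0,0],
    [0,0,0],
    [0,0,0],
    [0,0,0],
  ],
  grip=[-0.4,-0.4,-0.4,-0.4],
)

```text
time_s: 17.15
position: [0.6062, 0.1835, 0.1047]
tcp_rot: [[-0.217, 0.002, 0.976], [-0.976, 0.001, -0.217], [-0.001, -1.0, 0.002]]
force: [0.3, -0.4, -0.6]
opening: 0.697
```

```bash
python3 - <<'E'
from h import *
c=cap('scene'); cv2.imwrite('pics/c1.png',cv2.resize(c['image'][190:310,310:470],None,fx=4,fy=4,interpolation=cv2.INTER_CUBIC))
plan([(.605,.186,.027,-102.5)])
E
```

```text
t 17.2 pos [0.6055 0.182  0.1045] yaw -102.5 open 0.699 F [ 0.4 -0.1  1.4]
  (0.605, 0.186, 0.027, -102.5) T [-0.05, 0.97, -0.02] ry -0.0 len_mm 78
```

View pics/c1.png

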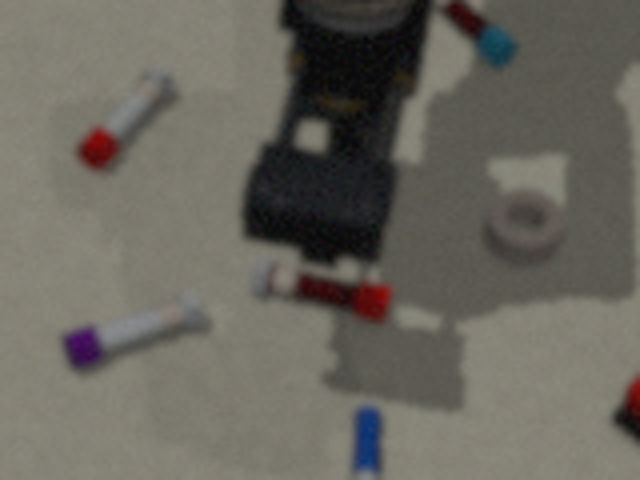

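The gripper is above the red tube, which lies at about (392,262). The empties are clear of the fingers. Descend and grip.

Emit:
arm_command(
  translation=[
    [-0.04,0.3,0],
    [-0.04,0.6,0],
    [-0.04,0.8,0],
    [-0.04,0.97,0],
    [-0.04,0.97,0],
  ],
  rotation=[
    [0,0,0],
    [0,0,0],
    [0,0,0],
    [0,0,0],
    [0,0,0],
  ],
  grip=[-0.4,-0.4,-0.4,-0.4,-0.4],
)

```text
time_s: 17.7
position: [0.6045, 0.1838, 0.0249]
tcp_rot: [[-0.22, -0.004, 0.976], [-0.976, -0.001, -0.22], [0.002, -1.0, -0.004]]
force: [-0.5, 0.4, -0.2]
opening: 0.698
```

Emit:
arm_command(
  translation=[
    [0,0.02,0],
    [0,0.02,0],
    [0,0.02,0],
    [0,0.02,0],
    [0,0.02,0],
  ],
  rotation=[
    [0,0,0],
    [0,0,0],
    [0,0,0],
    [0,0,0],
    [0,0,0],
  ],
  grip=[1,1,1,1,1],
)

```text
time_s: 18.2
position: [0.6062, 0.1851, 0.0259]
tcp_rot: [[-0.218, 0.001, 0.976], [-0.976, 0.0, -0.218], [-0.0, -1.0, 0.001]]
force: [0.6, 0.3, 0.3]
opening: 0.333
```

Emit:
arm_command(
  translation=[
    [0,0,0],
    [0,0,0],
    [0,0,0],
    [0,-0.2,0],
    [0,-0.57,0],
  ],
  rotation=[
    [0,0,0],
    [0,0,0],
    [0,0,0],
    [0,0,0],
    [0,0,0],
  ],
  grip=[1,1,1,1,1],
)

```text
time_s: 18.7
position: [0.6041, 0.1847, 0.0699]
tcp_rot: [[-0.219, -0.005, 0.976], [-0.976, -0.001, -0.219], [0.002, -1.0, -0.005]]
force: [0.5, -0.0, -0.1]
opening: 0.196
```

```bash
python3 - <<'E'
from h import *
plan([(.565,.08,.074,-50),(.587,-.1365,.074,-9)])
E
```

```text
t 18.7 pos [0.6041 0.1847 0.0699] yaw -102.6 open 0.196 F [ 0.5 -0.  -0.1]
  (0.565, 0.08, 0.074, -50) T [1.0, -0.04, -0.14] ry -0.67 len_mm 81
  (0.565, 0.08, 0.074, -50) T [0.26, -0.01, -0.29] ry -0.21 len_mm 31
  (0.587, -0.1365, 0.074, -9) T [1.0, -0.0, -0.68] ry -0.67 len_mm 97
  (0.587, -0.1365, 0.074, -9) T [0.28, -0.0, -1.0] ry -0.01 len_mm 83
  (0.587, -0.1365, 0.074, -9) T [0.12, -0.0, -0.46] ry -0.0 len_mm 38
```

Emit:
arm_command(
  translation=[
    [0.2,-0.06,-0.03],
    [0.4,-0.08,-0.06],
    [0.6,-0.08,-0.09],
    [0.8,-0.08,-0.12],
    [1,-0.08,-0.14],
  ],
  rotation=[
    [0,-0.13,0],
    [0,-0.26,0],
    [0,-0.4,0],
    [0,-0.53,0],
    [0,-0.67,0],
  ],
  grip=[1,1,1,1,1],
)

```text
time_s: 19.2
position: [0.5775, 0.1089, 0.0785]
tcp_rot: [[0.468, 0.001, 0.884], [-0.884, -0.0, 0.468], [0.001, -1.0, 0.001]]
force: [-0.1, -0.6, -1.3]
opening: 0.195
```

Emit:
arm_command(
  translation=[
    [0.13,0,-0.15],
    [0.26,0,-0.29],
  ],
  rotation=[
    [0,-0.11,0],
    [0,-0.21,0],
  ],
  grip=[1,1],
)

```text
time_s: 19.4
position: [0.5666, 0.0796, 0.0784]
tcp_rot: [[0.649, 0.001, 0.761], [-0.761, -0.0, 0.649], [0.001, -1.0, 0.001]]
force: [0.4, 0.2, -0.7]
opening: 0.198
```

Emit:
arm_command(
  translation=[
    [0.2,0,-0.14],
    [0.4,0,-0.28],
    [0.6,0,-0.42],
    [0.8,0,-0.56],
    [1,0,-0.68],
  ],
  rotation=[
    [0,-0.13,0],
    [0,-0.26,0],
    [0,-0.4,0],
    [0,-0.53,0],
    [0,-0.68,0],
  ],
  grip=[1,1,1,1,1],
)

```text
time_s: 19.9
position: [0.5768, -0.0169, 0.0784]
tcp_rot: [[0.987, 0.001, 0.158], [-0.158, -0.0, 0.987], [0.001, -1.0, -0.0]]
force: [0.5, 0.3, 0.0]
opening: 0.195
```

Emit:
arm_command(
  translation=[
    [0.1,0,-0.33],
    [0.19,0,-0.66],
    [0.28,0,-1],
    [0.28,0,-1],
  ],
  rotation=[
    [0,0,0],
    [0,0,0],
    [0,0,0],
    [0,0,0],
  ],
  grip=[1,1,1,1],
)

```text
time_s: 20.3
position: [0.5873, -0.1025, 0.0786]
tcp_rot: [[0.986, 0.004, 0.167], [-0.167, -0.002, 0.986], [0.004, -1.0, -0.002]]
force: [0.5, 0.1, 0.5]
opening: 0.199
```

```bash
python3 - <<'E'
from h import *
plan([(.587,-.1365,.074,-9),(.587,-.1365,.038,-9)])
E
```

```text
t 20.3 pos [ 0.5873 -0.1025  0.0786] yaw -9.6 open 0.199 F [0.5 0.1 0.5]
  (0.587, -0.1365, 0.074, -9) T [0.07, 0.06, -0.42] ry -0.01 len_mm 34
  (0.587, -0.1365, 0.038, -9) T [-0.0, 0.45, 0.0] ry -0.0 len_mm 36
```

Emit:
arm_command(
  translation=[
    [0.03,0,-0.2],
    [0.07,0,-0.42],
    [0.07,0.15,-0.42],
    [0.07,0.3,-0.42],
    [0.07,0.3,-0.42],
  ],
  rotation=[
    [0,0,0],
    [0,0,0],
    [0,0,0],
    [0,0,0],
    [0,0,0],
  ],
  grip=[1,1,1,1,1],
)

```text
time_s: 20.8
position: [0.5836, -0.1314, 0.0508]
tcp_rot: [[0.986, -0.005, 0.164], [-0.164, 0.002, 0.987], [-0.005, -1.0, 0.002]]
force: [-0.6, -0.7, -0.6]
opening: 0.193
```

Emit:
arm_command(
  translation=[
    [0,0.1,0],
    [0,0.18,0],
    [0,0.22,0],
    [0,0.22,0],
  ],
  rotation=[
    [0,0,0],
    [0,0,0],
    [0,0,0],
    [0,0,0],
  ],
  grip=[1,1,1,1],
)

```text
time_s: 21.2
position: [0.5853, -0.1322, 0.0351]
tcp_rot: [[0.987, -0.001, 0.164], [-0.164, 0.0, 0.987], [-0.001, -1.0, 0.0]]
force: [-0.7, -0.6, -0.5]
opening: 0.198
```

Emit:
arm_command(
  translation=[
    [0,0.02,0],
    [0,0.03,0],
    [0,0.03,0],
  ],
  rotation=[
    [0,0,0],
    [0,0,0],
    [0,0,0],
  ],
  grip=[1,1,1],
)

```text
time_s: 21.5
position: [0.5858, -0.1328, 0.0336]
tcp_rot: [[0.986, 0.001, 0.164], [-0.164, -0.0, 0.986], [0.001, -1.0, -0.0]]
force: [-0.1, 1.1, -0.5]
opening: 0.198
```

Emit:
arm_command(
  translation=[
    [0,0.01,0],
    [0,0.02,0],
    [0,0.02,0],
  ],
  rotation=[
    [0,0,0],
    [0,0,0],
    [0,0,0],
  ],
  grip=[1,1,1],
)

```text
time_s: 21.8
position: [0.5858, -0.1328, 0.0335]
tcp_rot: [[0.986, 0.001, 0.164], [-0.164, -0.0, 0.986], [0.001, -1.0, -0.0]]
force: [-1.8, 0.0, 10.2]
opening: 0.194
```

```bash
python3 - <<'E'
from h import *
plan([])
E
```

```text
t 21.8 pos [ 0.5858 -0.1328  0.0335] yaw -9.4 open 0.194 F [-1.8  0.  10.2]
```

Contact. I'll open just a little, rise clear of the rim, then continue.

Emit:
arm_command(
  translation=[
    [0,-0.02,0],
    [0,-0.02,0],
    [0,-0.02,0],
    [0,-0.02,0],
    [0,-0.02,0],
  ],
  rotation=[
    [0,0,0],
    [0,0,0],
    [0,0,0],
    [0,0,0],
    [0,0,0],
  ],
  grip=[0.45,0.45,0.45,0.45,0.45],
)

```text
time_s: 22.3
position: [0.5855, -0.1326, 0.033]
tcp_rot: [[0.986, -0.0, 0.164], [-0.164, 0.0, 0.986], [-0.0, -1.0, 0.0]]
force: [-0.2, -1.0, 0.2]
opening: 0.276
```

Emit:
arm_command(
  translation=[
    [0,-0.05,0],
    [0,-0.1,0],
    [0,-0.3,0],
    [0,-0.6,0],
    [0,-0.95,0],
  ],
  rotation=[
    [0,0,0],
    [0,0,0],
    [0,0,0],
    [0,0,0],
    [0,0,0],
  ],
  grip=[0.45,0.1,0.1,0.1,0.1],
)

```text
time_s: 22.8
position: [0.5852, -0.1325, 0.1106]
tcp_rot: [[0.986, -0.001, 0.164], [-0.164, 0.0, 0.986], [-0.001, -1.0, 0.0]]
force: [0.2, -0.5, -0.1]
opening: 0.443
```

```bash
python3 - <<'E'
from h import *
print(bot.read_state()['joint_positions'].round(1))
plan([(.48,.05,.107,33.5),(.364,.291,.107,33.5)])
E
```

```text
[ -23.4   38.4   92.    -0.    49.7 -104. ]
t 22.8 pos [ 0.5852 -0.1325  0.1106] yaw -9.4 open 0.443 F [ 0.2 -0.5 -0.1]
  (0.48, 0.05, 0.107, 33.5) T [-0.82, 0.02, 1.0] ry -0.67 len_mm 103
  (0.48, 0.05, 0.107, 33.5) T [0.01, 0.02, 1.0] ry -0.05 len_mm 80
  (0.48, 0.05, 0.107, 33.5) T [0.03, 0.0, 0.34] ry 0.0 len_mm 27
  (0.364, 0.291, 0.107, 33.5) T [0.14, 0.0, 1.0] ry 0.0 len_mm 81
  (0.364, 0.291, 0.107, 33.5) T [0.14, 0.0, 1.0] ry 0.0 len_mm 81
  (0.364, 0.291, 0.107, 33.5) T [0.14, 0.0, 1.0] ry 0.0 len_mm 81
  (0.364, 0.291, 0.107, 33.5) T [0.04, 0.0, 0.31] ry 0.0 len_mm 25
```

Emit:
arm_command(
  translation=[
    [-0.16,0,0.2],
    [-0.32,0,0.4],
    [-0.5,0,0.6],
    [-0.66,0,0.8],
    [-0.82,0.04,1],
  ],
  rotation=[
    [0,-0.13,0],
    [0,-0.26,0],
    [0,-0.4,0],
    [0,-0.53,0],
    [0,-0.67,0],
  ],
  grip=[0.1,-0.4,-0.4,-0.4,-0.4],
)

```text
time_s: 23.3
position: [0.5342, -0.0425, 0.1078]
tcp_rot: [[0.856, 0.003, -0.516], [0.516, -0.001, 0.856], [0.002, -1.0, -0.002]]
force: [0.2, -0.1, 1.4]
opening: 0.671
```

Emit:
arm_command(
  translation=[
    [0,0,0.5],
    [0.01,0,1],
  ],
  rotation=[
    [0,-0.05,0],
    [0,-0.05,0],
  ],
  grip=[-0.4,-0.4],
)

```text
time_s: 23.5
position: [0.4938, 0.0266, 0.1074]
tcp_rot: [[0.832, 0.002, -0.555], [0.555, -0.0, 0.832], [0.002, -1.0, -0.002]]
force: [-0.0, 0.2, 0.2]
opening: 0.696
```

Emit:
arm_command(
  translation=[
    [0.06,0,0.5],
    [0.12,0,1],
  ],
  rotation=[
    [0,0,0],
    [0,0,0],
  ],
  grip=[-0.4,-0.4],
)

```text
time_s: 23.7
position: [0.457, 0.0991, 0.1074]
tcp_rot: [[0.832, 0.002, -0.555], [0.555, 0.0, 0.832], [0.002, -1.0, -0.001]]
force: [1.1, -0.1, 0.4]
opening: 0.701
```

Emit:
arm_command(
  translation=[
    [0.06,0,0.5],
    [0.12,0,1],
  ],
  rotation=[
    [0,0,0],
    [0,0,0],
  ],
  grip=[-0.4,-0.4],
)

```text
time_s: 23.9
position: [0.4206, 0.1712, 0.1074]
tcp_rot: [[0.832, 0.002, -0.555], [0.555, 0.0, 0.832], [0.002, -1.0, -0.001]]
force: [0.9, 0.4, 0.6]
opening: 0.702
```

Emit:
arm_command(
  translation=[
    [0.06,0,0.4],
    [0.12,0,0.8],
    [0.12,0,0.8],
    [0.12,0,0.8],
  ],
  rotation=[
    [0,0,0],
    [0,0,0],
    [0,0,0],
    [0,0,0],
  ],
  grip=[-0.4,-0.4,-0.4,-0.4],
)

```text
time_s: 24.3
position: [0.3935, 0.229, 0.1071]
tcp_rot: [[0.83, 0.002, -0.558], [0.558, 0.0, 0.83], [0.002, -1.0, -0.001]]
force: [-0.4, 0.1, -0.4]
opening: 0.702
```

```bash
python3 - <<'E'
from h import *
c=cap('scene'); cv2.imwrite('pics/d1.png',cv2.resize(c['image'][130:300,150:500],None,fx=2.2,fy=2.2,interpolation=cv2.INTER_CUBIC))
plan([(.364,.291,.107,34),(.364,.291,.027,34)])
E
```

```text
t 24.35 pos [0.394  0.2284 0.1069] yaw 33.8 open 0.699 F [ 0.1 -0.1  0.2]
  (0.364, 0.291, 0.107, 34) T [0.12, -0.0, 0.86] ry -0.0 len_mm 69
  (0.364, 0.291, 0.027, 34) T [0.0, 1.0, -0.0] ry -0.0 len_mm 80
```

View pics/d1.png

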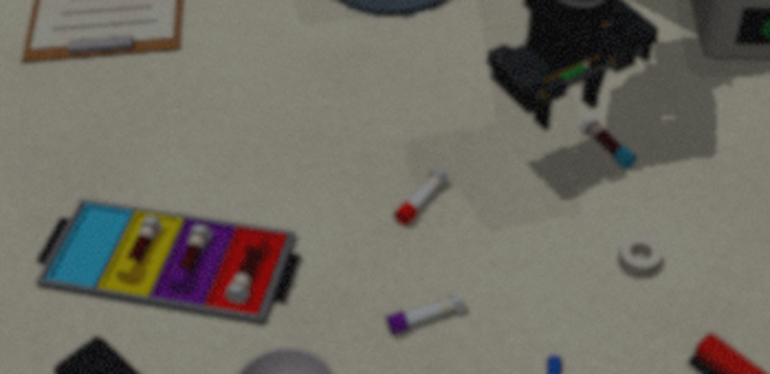

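Three tubes lie in their wells: yellow about (215,243), purple (238,247), red (262,254). The empties are unmoved. The blue tube is next, at (427,194).

Emit:
arm_command(
  translation=[
    [0.06,0,0.43],
    [0.12,0,0.86],
    [0.12,0,0.86],
    [0.12,0,0.86],
  ],
  rotation=[
    [0,0,0],
    [0,0,0],
    [0,0,0],
    [0,0,0],
  ],
  grip=[-0.4,-0.4,-0.4,-0.4],
)

```text
time_s: 24.75
position: [0.3637, 0.2905, 0.1064]
tcp_rot: [[0.831, 0.001, -0.556], [0.556, -0.0, 0.831], [0.001, -1.0, -0.0]]
force: [-0.1, -0.6, -0.7]
opening: 0.698
```

Emit:
arm_command(
  translation=[
    [0,0.3,0],
    [0,0.6,0],
    [0,0.8,0],
    [0,0.99,0],
    [0,0.99,0],
  ],
  rotation=[
    [0,0,0],
    [0,0,0],
    [0,0,0],
    [0,0,0],
    [0,0,0],
  ],
  grip=[-0.4,-0.4,-0.4,-0.4,-0.4],
)

```text
time_s: 25.25
position: [0.3633, 0.2891, 0.0256]
tcp_rot: [[0.833, -0.003, -0.553], [0.553, -0.001, 0.833], [-0.003, -1.0, 0.0]]
force: [0.3, -0.7, -0.5]
opening: 0.701
```

Emit:
arm_command(
  translation=[
    [0,0,0],
    [0,0,0],
    [0,0,0],
    [0,0,0],
    [0,0,0],
  ],
  rotation=[
    [0,0,0],
    [0,0,0],
    [0,0,0],
    [0,0,0],
    [0,0,0],
  ],
  grip=[1,1,1,1,1],
)

```text
time_s: 25.75
position: [0.3631, 0.2911, 0.0274]
tcp_rot: [[0.831, 0.001, -0.556], [0.556, 0.0, 0.831], [0.001, -1.0, -0.0]]
force: [0.9, 0.4, -0.4]
opening: 0.331
```

Emit:
arm_command(
  translation=[
    [0,0,0],
    [0,0,0],
    [0,0,0],
    [0,-0.2,0],
    [0,-0.57,0],
  ],
  rotation=[
    [0,0,0],
    [0,0,0],
    [0,0,0],
    [0,0,0],
    [0,0,0],
  ],
  grip=[1,1,1,1,1],
)

```text
time_s: 26.25
position: [0.3617, 0.2903, 0.0715]
tcp_rot: [[0.831, -0.004, -0.556], [0.556, -0.002, 0.831], [-0.005, -1.0, 0.001]]
force: [0.2, 0.0, -0.6]
opening: 0.195
```

```bash
python3 - <<'E'
from h import *
plan([(.45,.15,.078,-9),(.555,-.326,.078,-9)])
E
```

```text
t 26.25 pos [0.3617 0.2903 0.0715] yaw 33.8 open 0.195 F [ 0.2  0.  -0.6]
  (0.45, 0.15, 0.078, -9) T [-0.03, -0.04, -1.0] ry 0.67 len_mm 80
  (0.45, 0.15, 0.078, -9) T [0.67, -0.04, -0.84] ry 0.04 len_mm 86
  (0.555, -0.326, 0.078, -9) T [0.39, -0.0, -1.0] ry 0.0 len_mm 86
  (0.555, -0.326, 0.078, -9) T [0.39, -0.0, -1.0] ry 0.0 len_mm 86
  (0.555, -0.326, 0.078, -9) T [0.39, -0.0, -1.0] ry 0.0 len_mm 86
  (0.555, -0.326, 0.078, -9) T [0.39, -0.0, -1.0] ry 0.0 len_mm 86
  (0.555, -0.326, 0.078, -9) T [0.39, -0.0, -1.0] ry 0.0 len_mm 86
  (0.555, -0.326, 0.078, -9) T [0.26, -0.0, -0.67] ry 0.0 len_mm 57
```

Emit:
arm_command(
  translation=[
    [0,-0.08,-0.2],
    [0,-0.1,-0.4],
    [-0.02,-0.1,-0.6],
    [-0.03,-0.1,-0.8],
    [-0.03,-0.1,-1],
  ],
  rotation=[
    [0,0.13,0],
    [0,0.26,0],
    [0,0.4,0],
    [0,0.53,0],
    [0,0.67,0],
  ],
  grip=[1,1,1,1,1],
)

```text
time_s: 26.75
position: [0.4053, 0.2224, 0.0805]
tcp_rot: [[0.993, -0.001, 0.118], [-0.118, -0.0, 0.993], [-0.001, -1.0, -0.0]]
force: [0.9, -0.3, -0.8]
opening: 0.192
```

Emit:
arm_command(
  translation=[
    [0.33,0,-0.42],
    [0.67,0,-0.84],
  ],
  rotation=[
    [0,0.02,0],
    [0,0.04,0],
  ],
  grip=[1,1],
)

```text
time_s: 26.95
position: [0.4511, 0.1497, 0.0804]
tcp_rot: [[0.988, -0.001, 0.152], [-0.152, -0.0, 0.988], [-0.001, -1.0, -0.0]]
force: [1.0, -0.1, -0.9]
opening: 0.196
```

Emit:
arm_command(
  translation=[
    [0.2,0,-0.5],
    [0.39,0,-1],
  ],
  rotation=[
    [0,0,0],
    [0,0,0],
  ],
  grip=[1,1],
)

```text
time_s: 27.15
position: [0.4705, 0.0649, 0.0804]
tcp_rot: [[0.988, 0.001, 0.153], [-0.153, -0.0, 0.988], [0.001, -1.0, 0.0]]
force: [0.8, 0.6, 0.7]
opening: 0.195
```

Emit:
arm_command(
  translation=[
    [0.2,0,-0.5],
    [0.39,0,-1],
  ],
  rotation=[
    [0,0,0],
    [0,0,0],
  ],
  grip=[1,1],
)

```text
time_s: 27.35
position: [0.4883, -0.0191, 0.0803]
tcp_rot: [[0.988, -0.0, 0.154], [-0.154, 0.0, 0.988], [-0.0, -1.0, 0.0]]
force: [-0.3, 0.6, -0.3]
opening: 0.192
```

Emit:
arm_command(
  translation=[
    [0.2,0,-0.5],
    [0.39,0,-1],
  ],
  rotation=[
    [0,0,0],
    [0,0,0],
  ],
  grip=[1,1],
)

```text
time_s: 27.55
position: [0.5067, -0.103, 0.0803]
tcp_rot: [[0.988, -0.0, 0.154], [-0.154, 0.0, 0.988], [-0.0, -1.0, 0.0]]
force: [0.3, 0.3, -0.5]
opening: 0.193
```

Emit:
arm_command(
  translation=[
    [0.2,0,-0.5],
    [0.39,0,-1],
  ],
  rotation=[
    [0,0,0],
    [0,0,0],
  ],
  grip=[1,1],
)

```text
time_s: 27.75
position: [0.5252, -0.1868, 0.0803]
tcp_rot: [[0.988, -0.001, 0.154], [-0.154, 0.0, 0.988], [-0.001, -1.0, 0.0]]
force: [0.8, 0.0, -0.2]
opening: 0.196
```

Emit:
arm_command(
  translation=[
    [0.2,0,-0.5],
    [0.39,0,-1],
    [0.39,0,-1],
    [0.39,0,-1],
  ],
  rotation=[
    [0,0,0],
    [0,0,0],
    [0,0,0],
    [0,0,0],
  ],
  grip=[1,1,1,1],
)

```text
time_s: 28.15
position: [0.5433, -0.2697, 0.08]
tcp_rot: [[0.988, -0.001, 0.156], [-0.156, 0.001, 0.988], [-0.001, -1.0, 0.001]]
force: [-0.0, 1.7, -0.7]
opening: 0.196
```

```bash
python3 - <<'E'
from h import *
plan([(.556,-.327,.078,-9),(.556,-.327,.038,-9)])
E
```

```text
t 28.15 pos [ 0.5433 -0.2697  0.08  ] yaw -9.0 open 0.196 F [-0.   1.7 -0.7]
  (0.556, -0.327, 0.078, -9) T [0.27, 0.03, -0.68] ry 0.0 len_mm 59
  (0.556, -0.327, 0.038, -9) T [-0.0, 0.5, -0.0] ry 0.0 len_mm 40
```

Emit:
arm_command(
  translation=[
    [0.13,0,-0.34],
    [0.27,0,-0.68],
    [0.27,0,-0.68],
    [0.27,0.2,-0.68],
    [0.27,0.3,-0.68],
  ],
  rotation=[
    [0,0,0],
    [0,0,0],
    [0,0,0],
    [0,0,0],
    [0,0,0],
  ],
  grip=[1,1,1,1,1],
)

```text
time_s: 28.65
position: [0.5552, -0.323, 0.0544]
tcp_rot: [[0.988, -0.004, 0.152], [-0.152, 0.004, 0.988], [-0.004, -1.0, 0.003]]
force: [0.1, -0.5, -0.7]
opening: 0.198
```

Emit:
arm_command(
  translation=[
    [0,0.1,0],
    [0,0.18,0],
    [0,0.22,0],
    [0,0.22,0],
  ],
  rotation=[
    [0,0,0],
    [0,0,0],
    [0,0,0],
    [0,0,0],
  ],
  grip=[1,1,1,1],
)

```text
time_s: 29.05
position: [0.5566, -0.3255, 0.0383]
tcp_rot: [[0.988, -0.001, 0.153], [-0.153, 0.001, 0.988], [-0.001, -1.0, 0.001]]
force: [0.3, 0.4, -0.2]
opening: 0.199
```

Emit:
arm_command(
  translation=[
    [0,0.02,0],
    [0,0.02,0],
    [0,0.02,0],
  ],
  rotation=[
    [0,0,0],
    [0,0,0],
    [0,0,0],
  ],
  grip=[1,1,1],
)

```text
time_s: 29.35
position: [0.557, -0.3262, 0.0377]
tcp_rot: [[0.988, 0.001, 0.154], [-0.154, -0.0, 0.988], [0.001, -1.0, -0.0]]
force: [0.2, 0.1, -0.4]
opening: 0.2
```

Emit:
arm_command(
  translation=[
    [0,0.01,0],
    [0,0.03,0],
    [0,0.03,0],
  ],
  rotation=[
    [0,0,0],
    [0,0,0],
    [0,0,0],
  ],
  grip=[1,1,1],
)

```text
time_s: 29.65
position: [0.557, -0.3262, 0.0352]
tcp_rot: [[0.988, 0.0, 0.154], [-0.154, -0.0, 0.988], [0.0, -1.0, -0.0]]
force: [0.4, 0.0, 1.7]
opening: 0.196
```

Emit:
arm_command(
  translation=[
    [0,0.01,0],
    [0,0.015,0],
    [0,0.015,0],
  ],
  rotation=[
    [0,0,0],
    [0,0,0],
    [0,0,0],
  ],
  grip=[1,1,1],
)

```text
time_s: 29.95
position: [0.557, -0.3262, 0.0351]
tcp_rot: [[0.988, 0.0, 0.154], [-0.154, -0.001, 0.988], [0.001, -1.0, -0.0]]
force: [-1.3, 1.6, 7.8]
opening: 0.199
```

Contact. Release, rise and back away toward +y for a clear view.

Emit:
arm_command(
  translation=[
    [0,-0.015,0],
    [0,-0.015,0],
    [0,-0.015,0],
    [0,-0.015,0],
    [0,-0.015,0],
  ],
  rotation=[
    [0,0,0],
    [0,0,0],
    [0,0,0],
    [0,0,0],
    [0,0,0],
  ],
  grip=[0.45,0.45,0.45,0.45,0.45],
)

```text
time_s: 30.45
position: [0.5567, -0.3259, 0.0346]
tcp_rot: [[0.988, -0.0, 0.154], [-0.154, 0.0, 0.988], [-0.0, -1.0, 0.0]]
force: [-0.6, 0.0, 1.1]
opening: 0.276
```

Emit:
arm_command(
  translation=[
    [0,-0.05,0],
    [0,-0.1,0],
    [0,-0.3,0],
    [0,-0.6,0],
    [0,-1,0],
  ],
  rotation=[
    [0,0,0],
    [0,0,0],
    [0,0,0],
    [0,0,0],
    [0,0,0],
  ],
  grip=[0.45,0.1,0.1,0.1,0.1],
)

```text
time_s: 30.95
position: [0.5562, -0.3255, 0.1157]
tcp_rot: [[0.988, -0.002, 0.154], [-0.154, 0.001, 0.988], [-0.002, -1.0, 0.001]]
force: [0.1, -0.8, -0.0]
opening: 0.439
```

Emit:
arm_command(
  translation=[
    [-0.3,-0.3,0.3],
    [-0.6,-0.6,0.6],
    [-1,-0.8,1],
  ],
  rotation=[
    [0,0,0],
    [0,0,0],
    [0,0,0],
  ],
  grip=[0.1,0.1,0.1],
)

```text
time_s: 31.25
position: [0.4912, -0.2357, 0.1821]
tcp_rot: [[0.988, 0.005, 0.155], [-0.155, -0.004, 0.988], [0.006, -1.0, -0.003]]
force: [0.4, -0.7, -0.6]
opening: 0.443
```

Emit:
arm_command(
  translation=[
    [0,0,0.5],
    [0,0,1],
  ],
  rotation=[
    [0,0,0],
    [0,0,0],
  ],
  grip=[0.1,0.1],
)

```text
time_s: 31.45
position: [0.5021, -0.1549, 0.1813]
tcp_rot: [[0.988, 0.003, 0.155], [-0.155, -0.002, 0.988], [0.003, -1.0, -0.001]]
force: [0.3, -0.2, -0.5]
opening: 0.451
```

Emit:
arm_command(
  translation=[
    [0,0,0.5],
    [0,0,1],
  ],
  rotation=[
    [0,0,0],
    [0,0,0],
  ],
  grip=[0.1,0.1],
)

```text
time_s: 31.65
position: [0.515, -0.0753, 0.1806]
tcp_rot: [[0.988, 0.002, 0.154], [-0.154, -0.001, 0.988], [0.003, -1.0, -0.0]]
force: [0.8, 0.1, -0.5]
opening: 0.451
```

Emit:
arm_command(
  translation=[
    [0,0,0.5],
    [0,0,1],
    [0,0,1],
    [0,0,1],
  ],
  rotation=[
    [0,0,0],
    [0,0,0],
    [0,0,0],
    [0,0,0],
  ],
  grip=[0.1,0.1,0.1,0.1],
)

```text
time_s: 32.05
position: [0.5272, 0.0032, 0.18]
tcp_rot: [[0.989, 0.002, 0.151], [-0.151, -0.001, 0.989], [0.002, -1.0, -0.001]]
force: [-0.4, -0.1, -0.3]
opening: 0.449
```

```bash
python3 - <<'E'
from h import *
plan([])
c=cap('top'); cv2.imwrite('pics/e1.png',cv2.resize(c['image'][115:210,370:515],None,fx=5,fy=5,interpolation=cv2.INTER_CUBIC))
wc=dict(red=(.5852,-.1365),purple=(.5752,-.2002),yellow=(.5647,-.2643),blue=(.5543,-.3281))
a=np.radians(-9.2); R=np.array([[np.cos(a),np.sin(a)],[-np.sin(a),np.cos(a)]])
for n in ('top','scene'):
    c=cap(n)
    for k in T:
        for d in models.spot_point(n,k)[:2]:
            w=world(c,np.array(d['point'])*[640,400],.019 if k[0]=='t' else .011)[:2]; col=k.split('_')[1]
            print(n,k,round(d['conf'],2),w.round(3),'in well mm',(R@(w-wc[col])*1000).round(0) if k[0]=='t' else '')
E
```

```text
t 32.05 pos [0.5272 0.0032 0.18  ] yaw -8.7 open 0.449 F [-0.4 -0.1 -0.3]
top tube_purple_mid 0.69 [ 0.574 -0.205] in well mm [ 0. -5.]
top tube_red_mid 0.64 [ 0.565 -0.196] in well mm [-10. -62.]
top tube_blue_mid 0.85 [ 0.558 -0.326] in well mm [4. 3.]
top tube_yellow_mid 0.57 [ 0.563 -0.267] in well mm [-1. -3.]
top tube_yellow_mid 0.16 [ 0.582 -0.205] in well mm [ 8. 61.]
scene tube_purple_mid 0.54 [0.264 0.223] in well mm [-375.  369.]
scene tube_purple_mid 0.5 [ 0.582 -0.197] in well mm [6. 5.]
scene tube_red_mid 0.49 [ 0.596 -0.126] in well mm [ 9. 12.]
scene tube_blue_mid 0.77 [ 0.558 -0.323] in well mm [3. 6.]
scene tube_blue_mid 0.74 [0.646 0.066] in well mm [ 27. 404.]
scene tube_yellow_mid 0.67 [ 0.565 -0.257] in well mm [-1.  7.]
scene tube_yellow_mid 0.45 [ 0.557 -0.322] in well mm [  2. -58.]
scene empty_purple_mid 0.84 [0.638 0.064] in well mm 
scene empty_red_mid 0.81 [0.481 0.065] in well mm
```

View pics/e1.png

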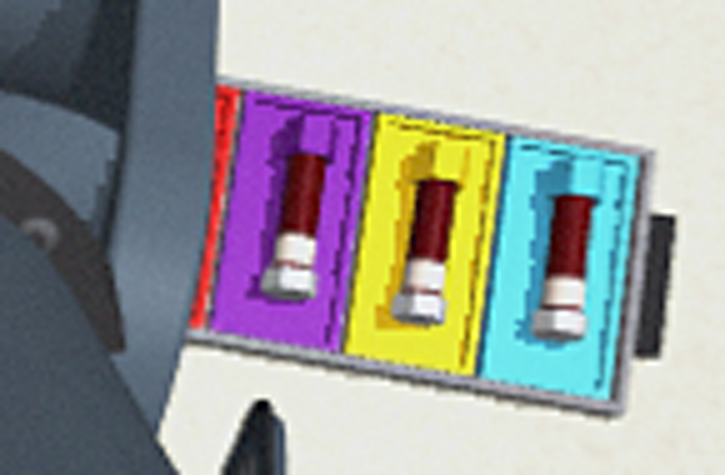

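Purple, yellow and blue lie straight and centred in their wells. The red one is hidden by the arm, so I'll move further aside and check it.

Emit:
arm_command(
  translation=[
    [-0.3,0,0.5],
    [-0.6,0,1],
  ],
  rotation=[
    [0,0,0],
    [0,0,0],
  ],
  grip=[0.1,0.1],
)

```text
time_s: 33.0
position: [0.4922, 0.0889, 0.1789]
tcp_rot: [[0.988, 0.001, 0.157], [-0.157, 0.0, 0.988], [0.001, -1.0, 0.0]]
force: [0.6, 1.5, -0.6]
opening: 0.448
```

Emit:
arm_command(
  translation=[
    [-0.3,0,0.5],
    [-0.6,0,1],
  ],
  rotation=[
    [0,0,0],
    [0,0,0],
  ],
  grip=[0.1,0.1],
)

```text
time_s: 33.2
position: [0.456, 0.1767, 0.179]
tcp_rot: [[0.988, 0.0, 0.154], [-0.154, 0.0, 0.988], [0.0, -1.0, 0.0]]
force: [-0.1, -0.4, -1.0]
opening: 0.452
```

Emit:
arm_command(
  translation=[
    [0,0,0.5],
    [0,0,1],
    [0,0,1],
    [0,0,1],
  ],
  rotation=[
    [0,0,0],
    [0,0,0],
    [0,0,0],
    [0,0,0],
  ],
  grip=[0.1,0.1,0.1,0.1],
)

```text
time_s: 33.6
position: [0.4685, 0.255, 0.1788]
tcp_rot: [[0.989, -0.0, 0.151], [-0.151, -0.001, 0.989], [-0.0, -1.0, -0.001]]
force: [0.9, -0.2, 0.6]
opening: 0.447
```

```bash
python3 - <<'E'
from h import *
c=cap('top'); cv2.imwrite('pics/e2.png',cv2.resize(c['image'][100:220,290:515],None,fx=3.5,fy=3.5,interpolation=cv2.INTER_CUBIC))
for k in T:
    for d in models.spot_point('top',k)[:2]: print(k,round(d['conf'],2),world(c,np.array(d['point'])*[640,400],.019 if k[0]=='t' else .011).round(3))
E
```

```text
tube_purple_mid 0.9 [ 0.581 -0.205  0.019]
tube_purple_mid 0.58 [0.253 0.231 0.019]
tube_red_mid 0.83 [ 0.581 -0.132  0.019]
tube_blue_mid 0.69 [ 0.558 -0.323  0.019]
tube_yellow_mid 0.61 [ 0.569 -0.262  0.019]
tube_yellow_mid 0.41 [ 0.563 -0.256  0.019]
empty_purple_mid 0.69 [0.637 0.076 0.011]
empty_red_mid 0.89 [0.466 0.054 0.011]
empty_red_mid 0.47 [ 0.57  -0.263  0.011]
```

View pics/e2.png

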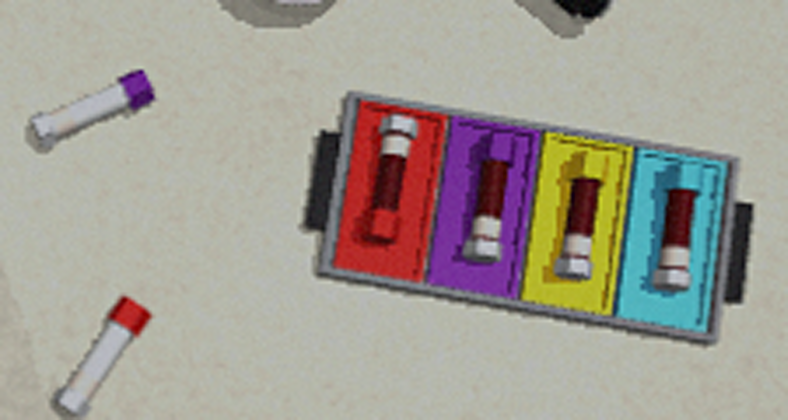

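All four tubes lie straight in the matching wells, within about 7 mm of centre by eye. The empties are where they started. Handing in.

```bash
python3 -c "
from rig import bot
print(bot.hand_in())"
```

```text
the job is handed in; nothing more can be done
None
```

I packed the four filled tubes (purple, yellow, red, blue) into the wells matching their caps and handed the job in at about 34 s. Each was lowered until it touched the well floor before I let go. No verdict was reported.

- **Position:** in the last top picture every tube lies straight along its well. The networks put each about 6 mm or less from the well centre. By eye red looked about 7 mm off along the well, part of that being camera parallax. The limits are 16 mm along and 17 mm across.
- **Empty tubes:** both are where they started, within the few millimetres of measurement noise. The arm stands clear with no contact force.
- **Disagreements:** in the second-to-last check the arm hid the red tube from the top camera. The top network then reported "red" in the purple well, and the scene camera put it about 9 and 12 mm off. A clear top view put it at the centre of the red well. A few other low-confidence hits were plain misidentifications, such as the green decoy and tubes in neighbouring wells.
- **Contact force:** purple's first touchdown pressed harder than planned, up to 35 N at the wrist, because the well floor was about 5 mm higher than expected. I eased off before releasing, and the other three touched down at about 8–11 N.

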